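Lay the next two staggered courses of a paver panel on the drip tray

TASK

Carry on the paver panel on the drip tray, setting each piece down gently and flush with the faces of the first course: in the second course, lay one full paver centred over the first course's joint and the half paver beside it, its outer end flush with the first course's spout end, leaving an open joint of about 6 mm. Then lay the other full paver as the third course, directly above the first-course paver at the spout end. Leave the three-quarter paver and everything else where it is.

Things in the scene. Friction and masses are not known exactly. Their poses are not given: they have to be found in the camera images.
- tray: Fixed aluminium drip tray, 120 x 300 mm, long axis its y, floor 30 mm and lips 39 mm above the counter; a 42 mm wide spout sticks out 70 mm at the +y end. First course: two 120 x 50 x 32 mm pavers fixed end to end along y, centred at x = 0, y = -63 and +63 mm, tops at z = 62 mm; 6 mm joint at y = 0. The third course's underside lies at z = 94 mm. Origin: centre of footprint, counter level.
- joint_top (a point): Middle of the first course's open joint, at the level of its top (tray x = 0, y = 0, z = 62 mm). The second course's full paver belongs centred here.
- spout_end_top (a point): Middle of the first course's end edge at the spout end, at the level of its top (tray x = 0, y = 123 mm, z = 62 mm). The half paver's and the third-course paver's outer ends belong flush with it (centres at tray y = 94.5 and 63 mm).
- full_a: Full paver: plain terracotta block with 120 x 50 x 32 mm extents (length along its x, width along y, height along z; edges rounded 2 mm), loose, lying flat, on the counter. Origin: centre of its underside. About 0.37 kg. The same as full_b; either may go in either course.
- full_b: Full paver: plain terracotta block with 120 x 50 x 32 mm extents (length along its x, width along y, height along z; edges rounded 2 mm), loose, lying flat, on the white pan of the scale (pan top 28 mm above the counter). Origin: centre of its underside. About 0.37 kg. The same as full_a; either may go in either course.
- half: Half paver: plain terracotta block with 57 x 50 x 32 mm extents (length along its x, width along y, height along z; edges rounded 2 mm), loose, lying flat, on the counter. Origin: centre of its underside. About 0.18 kg. The shortest of the loose pavers.
- three_quarter: Three-quarter paver: plain terracotta block with 90 x 50 x 32 mm extents (length along its x, width along y, height along z; edges rounded 2 mm), loose, lying flat, on the counter. Origin: centre of its underside. Not used.
- scale: Fixed flat bench scale: grey base with a white plastic pan 140 x 100 mm (pan length along its x) on top, pan top 28 mm above the counter, no rim. Origin: centre of its underside.
- beaker: Clear polycarbonate beaker, 90 mm across, 120 mm high, standing. Bystander. Origin: centre of its underside.
- tongs: Steel tongs lying flat, about 230 x 55 mm (length along x), 14 mm high. Bystander. Origin: near its middle, at the underside.
- funnel_stand: Fixed steel ring stand, base 140 x 200 mm, 370 mm high, with a wide aluminium funnel (190 mm across), at the left side of the counter. Origin: centre of its underside.
There are look-alikes about, which are no part of the job. What is shaped like the full_a but blue is not meant. Leave any grey look-alike of the half alone.

How it is judged:
By the outcome, as a careful person would: the job done as asked, in the order asked, and still so for the second after the job is handed in, with the robot touching nothing.
It also fails if it takes over 72 s, if anything falls off the work surface, if the arm or the gripper's body presses on something with over 40 N, if the wrist force passes 120 N, or if a joint passes its speed limit or range.

ROBOT

A 6-joint arm with a two-finger parallel gripper is mounted at the origin on the work surface. World frame = base frame: x ahead of the robot, y to its left, z up, the work surface at z = 0. Lengths are in m, angles in degrees, forces in N, time in s.
With the tool pointing down it reaches from about 0.25 to 0.725 m from the base axis. Payload 9.7 kg.
Tool frame: the origin (TCP) lies at the very end of the fingers, on their centre line; the grasp point (between the pads) lies 19 mm behind it (bot.pinch_z is the distance from the TCP to the grasp point, in m); x points along the fingers, z is the direction in which the jaws open and shut, and the axes are right-handed (so a half turn about x gives the same grasp; the last joint's range is limited). The gripper opens to 85 mm and grips with 20 to 120 N. Pads are 22 mm wide; open, the fingers measure 114 mm over their backs; the gripper's body (76 mm by 85 mm) begins 54 mm behind the grasp point. The pads swing forward as they close: fully open they stand 13 mm farther back than shut.
Start: joints at [74.37, 4.979, 10.078, 95.1, 0, 90], TCP at [0.148, 0.53, 0.231] pointing down, gripper open.
Joint ranges: [-179.16, 179.16], [-48.56, 103.87], [-65.8, 70.77], [-126.05, 130.52], [-82.76, 87.17], [-180, 180]. Speed limits (degrees/s): [127.2, 127.2, 147.25, 180, 180, 180].

INTERFACE

Orientations are given as [roll, pitch, yaw] about the fixed x, y, z axes, in that order (R = Rz(yaw) Ry(pitch) Rx(roll)).
In Python, from workcell import bot gives the robot as it stands.
- The arm moves only by the tool play_rows, never from a script. Its argument "rows" is a list of rows, each a list of 3 entries, a list of its own where there are three numbers: the shift along the tool's x, y, z in cm, then the turn about the tool's x in degrees, then the finger opening in cm, from 0 to 8.54. A call has 1 to 12 rows; each row is the pose to reach, as a shift and turn from the pose commanded when the call began, along the tool's axes at that moment; what a row does not reach only later rows make up. A row lasts 1/12 s, in which the tool goes at most 41.7 mm and 7.16 degrees, less where a joint would pass 70% of its speed; a pose out of reach is approached as far as the arm can. A call with a gripper value outside its range is refused whole. The fingers move at their own pace and stop on an object; "squeeze" is the grip in N (left out, the last holds). Time passes only in rows, so rows that repeat a pose let the fingers close. It gives the time, the measured TCP pose, the force and the opening at its end, in the units of the state.
- bot.get_obs(): the state, without advancing time (a new reading comes with each control period).
- bot.camera(name): name is "scene" or "top" or "wrist"; returns (picture, depth): 400x640x3 uint8, blue, green, red; 400x640 float32, m along the optical axis (not along the pixel's ray), 0 where there is no reading.
- bot.camera_model(name): a dict with "fx", "fy", "cx", "cy" (pixels), "k1" (the pictures are not rectified: a ray, as slopes to the right and down, at radius r is drawn at 1 + k1 r^2 times it, then the intrinsics apply), "origin" and "attitude" of the camera in the world; the wrist camera has in their place "mount" (4x4, takes a point from camera to tool coordinates, whose origin is the TCP and whose axes are the tool frame's). Camera axes: x right, y down, z forward; pixel columns grow to the right and rows downward; lengths in m; the calibration is good to about 2 mm. A picture is of the moment at which its call begins: read the wrist's pose just before it. camera_model takes no time and is no camera call.
- bot.job_done(): hands the job in, once; it reports no verdict.
The state is a dict: "time": time; "q": joint angles; "qd": joint speeds; "joint_efforts": joint torques, N m; "ee_pos": TCP position; "tcp_rot": TCP orientation; "wrist_force": force on the tool from outside, world axes, zero at the start; "torque": the same for the moment, N m; "opening": finger opening in m.
Only numpy, scipy, OpenCV 4.12 (cv2) and the standard library are available. Lean on these libraries where they do the work, as an engineer would, in place of code of your own. Each camera call takes 0.05 s, during which the arm holds its last target.

## Working session

There is one attempt and no reset: what is moved stays moved. The work goes in short steps, Python scripts to look and compute and a tool call to move; the robot and the scene stay as the last step left them, time stands still between calls to the robot, and variables do not carry over. Pictures are saved under pics/ and viewed, and the job is handed in when it is done.

Besides the shell and the picture viewer there is one more tool, called by a JSON object that holds its "api" and its "payload". play_rows: Moves the arm, as the interface text tells. Its arguments: {"type":"object","properties":{"rows":{"type":"array"},"squeeze":{"type":"number"}},"required":["rows"]}

```bash
ls; mkdir -p pics
python3 - <<'E'
from workcell import bot
import cv2,json
print(bot.get_obs()); print(bot.pinch_z)
for n in ["scene","top","wrist"]: print(n,bot.camera_model(n))
import numpy as np
for n in ["scene","top"]:
    p,d=bot.camera(n); cv2.imwrite(f"pics/{n}0.png",p); np.savez(f"pics/{n}0.npz",p=p,d=d)
E
```

```text
pics
{'time': 0.0, 'q': array([ 7.43678267e+01,  5.01144512e+00,  1.00339996e+01,  9.51007699e+01,
       -5.59856700e-04,  9.00009191e+01]), 'qd': array([ 0.03896953, -0.0109929 ,  0.03860795,  0.08521814,  0.03614365,
       -0.06488982]), 'joint_efforts': array([ 2.57096413e-03, -5.20392823e+01,  4.64797354e+01,  1.64259440e-02,
        1.14539894e-04, -1.57554030e-05]), 'ee_pos': array([0.14814113, 0.5294236 , 0.2305757 ]), 'tcp_rot': array([-179.58897191,   89.92178256, -105.22206387]), 'wrist_force': array([-0.58522286,  0.50423673,  0.03819662]), 'torque': array([ 0.01201332,  0.00962225, -0.00533341]), 'opening': 0.08546433544680856}
0.0187
scene {'fx': 448.034523250371, 'fy': 448.034523250371, 'cx': 315.2815961685333, 'cy': 197.2294265677326, 'k1': 0.02409340109343274, 'origin': array([ 1.57884078, -0.30311391,  1.19351017]), 'attitude': array([-135.13079092,   -0.8472265 ,   72.529575  ])}
top {'fx': 519.1849962657191, 'fy': 519.1849962657191, 'cx': 326.0077513912092, 'cy': 198.91910636416938, 'k1': -0.06909657947951912, 'origin': array([0.31761763, 0.04479097, 1.67260797]), 'attitude': array([-173.4416729 ,   -0.59596995,  -89.79004012])}
wrist {'fx': 337.72884880556825, 'fy': 337.72884880556825, 'cx': 319.55688097267966, 'cy': 205.41015849166916, 'k1': 0.013769719782965723, 'mount': array([[ 4.76909967e-04, -2.78036314e-01,  9.60570445e-01,
        -1.42036124e-01],
       [ 1.05063886e-03, -9.60569885e-01, -2.78036674e-01,
         7.00757319e-02],
       [ 9.99999334e-01,  1.14181109e-03, -1.65989598e-04,
        -3.78784059e-04],
       [ 0.00000000e+00,  0.00000000e+00,  0.00000000e+00,
         1.00000000e+00]])}
```

View pics/top0.png

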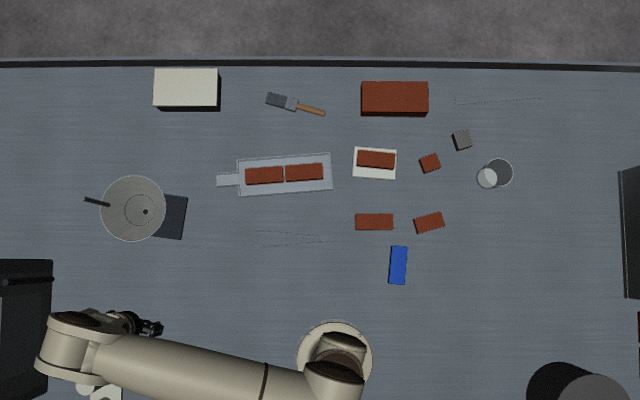

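View pics/scene0.png

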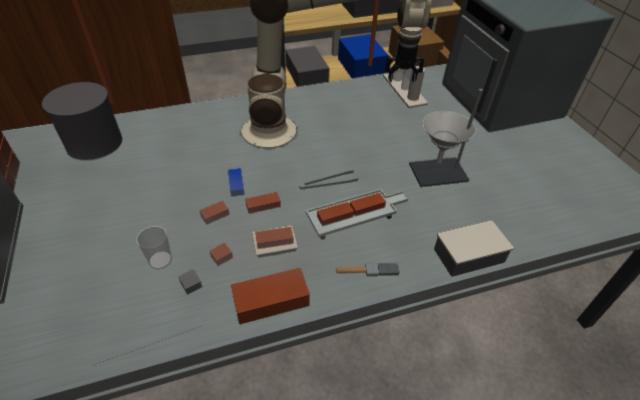

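```bash
cat > h.py <<'E'
import numpy as np, cv2
from scipy.spatial.transform import Rotation as R
def rot(rpy): return R.from_euler('xyz',rpy,degrees=True).as_matrix()
def cam_pose(bot,name,obs=None):
    m=bot.camera_model(name)
    if name!='wrist': return m,rot(m['attitude']),np.array(m['origin'])
    Rt=rot(obs['tcp_rot']);M=m['mount']
    return m,Rt@M[:3,:3],Rt@M[:3,3]+obs['ee_pos']
def rays(m,uv):
    uv=np.asarray(uv,float).reshape(-1,2)
    d=(uv-[m['cx'],m['cy']])/[m['fx'],m['fy']]
    s=d.copy()
    for _ in range(20): s=d/(1+m['k1']*(s**2).sum(1,keepdims=True))
    return np.c_[s,np.ones(len(s))]
def on_plane(P,uv,z):
    m,Rm,o=P; r=rays(m,uv)@Rm.T
    return o+r*((z-o[2])/r[:,2])[:,None]
def cloud(P,depth):
    m,Rm,o=P;h,w=depth.shape
    uv=np.stack(np.meshgrid(np.arange(w),np.arange(h)),-1).reshape(-1,2)
    return ((rays(m,uv)*depth.reshape(-1,1))@Rm.T+o).reshape(h,w,3)
def project(P,X):
    m,Rm,o=P; c=(np.atleast_2d(X)-o)@Rm; s=c[:,:2]/c[:,2:]
    s=s*(1+m['k1']*(s**2).sum(1,keepdims=True)); return s*[m['fx'],m['fy']]+[m['cx'],m['cy']]
def redmask(p):
    hsv=cv2.cvtColor(p,cv2.COLOR_BGR2HSV)
    return (((hsv[...,0]<15)|(hsv[...,0]>170))&(hsv[...,1]>110)&(hsv[...,2]>40)).astype(np.uint8)
def rect(xy):
    (c,s,a)=cv2.minAreaRect((xy*1000).astype(np.float32))
    if s[0]<s[1]: s=s[::-1];a+=90
    a=(a+90)%180-90
    return np.round(c,1),np.round(s,1),round(a,2)
E
python3 - <<'E'
from workcell import bot
from h import *
for n in ['top','scene']:
    z=np.load(f'pics/{n}0.npz');p,d=z['p'],z['d']
    P=cam_pose(bot,n);W=cloud(P,d)
    k,l,st,_=cv2.connectedComponentsWithStats(redmask(p))
    for i in range(1,k):
        if st[i,4]<80: continue
        X=W[l==i]; X=X[np.isfinite(X).all(1)]; top=np.median(X[:,2])
        zt=np.percentile(X[:,2],85)
        Y=X[X[:,2]>zt-.012]
        print(n,st[i],'z',round(zt,4),rect(Y[:,:2]))
    hsv=cv2.cvtColor(p,cv2.COLOR_BGR2HSV)
    if n=='top':
      for nm,(u,v) in dict(spout=(227,180),lip=(250,160),floor=(285,186),pan=(358,172),counter=(330,210),beaker=(487,178),tongs=(290,235)).items(): print(nm,W[v,u].round(4))
E
```

```text
top [ 361   81   68   31 2033] z 0.068 (array([ 598.2, -136.6]), array([628.3, 227.7]), -12.95)
top [357 150  38  20 574] z 0.0631 (array([481.6, -75.6]), array([388.6, 120.7]), -19.03)
top [420 153  21  20 265] z 0.0347 (array([ 493.5, -134.7]), array([499.3,  58.6]), -52.28)
top [285 163  38  19 580] z 0.065 (array([464.4,  88.4]), array([300.2, 116.4]), 5.12)
top [245 166  39  18 586] z 0.065 (array([488.1, 133.8]), array([366.9, 115.7]), 45.08)
top [414 212  31  22 422] z 0.0348 (array([ 390.4, -147.1]), array([408.9,  47.6]), -74.08)
top [355 214  38  16 584] z 0.035 (array([409. , -59.6]), array([264. ,  85.5]), -66.77)
spout [0.5664 0.346  0.027 ]
lip [0.6316 0.2734 0.028 ]
floor [0.5479 0.1597 0.0263]
pan [ 0.5937 -0.0738  0.0316]
counter [0.4732 0.0152 0.0085]
beaker [ 0.5814 -0.5006  0.0029]
tongs [ 3.926e-01  1.435e-01 -3.000e-04]
scene [    0     0   190   132 17481] z 0.3574 (array([ 516.6, -640.1]), array([2123.6,  676.5]), -0.07)
scene [368   0  11  65 244] z 0.2996 (array([-412.4,  643.5]), array([29.9, 20. ]), -30.64)
scene [420  43  22  23 168] z -0.0652 (array([446.3, 401.1]), array([2664.9,  112.4]), -34.29)
scene [  0 135  17  44 345] z 0.1238 (array([ 763.8, -676.8]), array([1792.3,   57.2]), 22.8)
scene [246 193  34  18 414] z 0.0337 (array([ 996., -184.]), array([1183.9,  118.3]), -5.84)
scene [318 193  67  32 974] z 0.063 (array([1014.9,  -94.7]), array([1182.6,  217.7]), -30.71)
scene [201 202  27  17 239] z 0.034 (array([ 435.5, -303.3]), array([86.1, 56.4]), -73.12)
scene [256 227  36  16 397] z 0.062 (array([1095.8, -187.1]), array([986.9, 115.2]), -6.85)
scene [210 244  21  16 190] z 0.0348 (array([1089.7, -292.3]), array([976.7,  60.6]), 2.28)
scene [ 231  268   78   56 2869] z 0.067 (array([1181.9, -196.2]), array([795.8, 212.8]), -0.49)
```

Run:
```python
from workcell import bot
from h import *
n='top'
z=np.load(f'pics/{n}0.npz');p,d=z['p'],z['d']
P=cam_pose(bot,n)
k,l,st,_=cv2.connectedComponentsWithStats(redmask(p))
W=cloud(P,d)
for i in range(1,k):
    if st[i,4]<80: continue
    zz=.032 if st[i,1]>200 or st[i,0]>410 else .061
    v,u=np.where(l==i); X=on_plane(P,np.c_[u,v],zz)
    print(st[i],rect(X[:,:2]),X[:,:2].mean(0).round(3))
def box(lo,hi,sel,zz):
    pass
hsv=cv2.cvtColor(p,cv2.COLOR_BGR2HSV)
print(on_plane(P,[[237,161],[330,152],[332,189],[240,197],[218,175],[218,187],[240,172]],.035).round(4))
print(on_plane(P,[[354,147],[396,149],[395,178],[353,176]],.028).round(4))
cv2.imwrite('pics/topz.png',cv2.resize(p[130:290,200:520],None,fx=2.5,fy=2.5,interpolation=cv2.INTER_CUBIC))
```

```text
[ 361   81   68   31 2033] (array([ 837.4, -190.4]), array([214.9, 100. ]), -89.38) [ 0.837 -0.19 ]
[357 150  38  20 574] (array([ 630.7, -127.6]), array([117.6,  51.5]), 83.14) [ 0.631 -0.128]
[420 153  21  20 265] (array([ 625.5, -306.2]), array([57.3, 49.3]), -70.72) [ 0.626 -0.306]
[285 163  38  19 580] (array([588.8,  99.6]), array([116.4,  49.7]), -84.9) [0.589 0.099]
[245 166  39  18 586] (array([578.1, 224.5]), array([118.6,  49.8]), -85.28) [0.578 0.224]
[414 212  31  22 422] (array([ 433.6, -299.5]), array([89.8, 47.8]), -73.99) [ 0.434 -0.299]
[355 214  38  16 584] (array([ 435. , -122.7]), array([117.8,  47.7]), -89.8) [ 0.436 -0.123]
[[0.6269 0.3141 0.035 ]
 [0.6577 0.0162 0.035 ]
 [0.5378 0.0095 0.035 ]
 [0.5108 0.3017 0.035 ]
 [0.5812 0.3738 0.035 ]
 [0.5425 0.3727 0.035 ]
 [0.5912 0.3036 0.035 ]]
[[ 0.676  -0.0614  0.028 ]
 [ 0.6704 -0.1975  0.028 ]
 [ 0.5755 -0.193   0.028 ]
 [ 0.5812 -0.0579  0.028 ]]
```

View pics/topz.png

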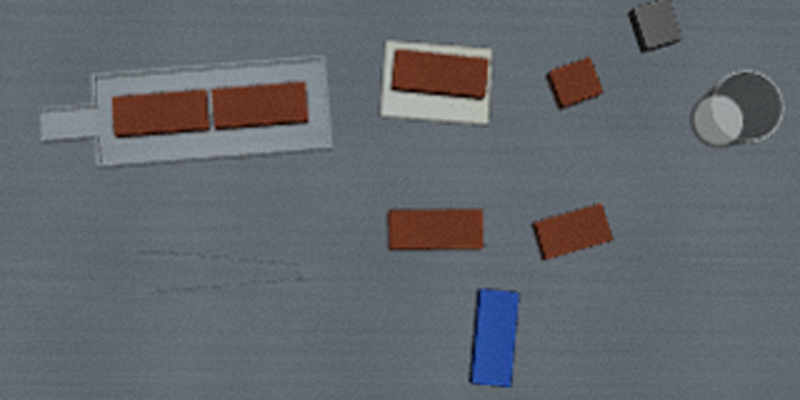

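```bash
cat >> h.py <<'E'
def wrap(a,m=180): return (a+m/2)%m-m/2
def plan(o,xyz,jaw=None):
    """shift cm in tool axes + turn deg. jaw: world angle of tool z (mod 180)"""
    Rt=rot(o['tcp_rot'])
    # idealised down frame
    zj=np.degrees(np.arctan2(Rt[1,2],Rt[0,2]))
    c,s=np.cos(np.radians(zj)),np.sin(np.radians(zj))
    X=np.array([0,0,-1.]);Z=np.array([c,s,0]);Y=np.cross(Z,X)
    d=np.array(xyz)-o['ee_pos']
    t=None
    if jaw is not None: t=-wrap(jaw-zj)
    print('shift cm',np.round(100*np.array([d@X,d@Y,d@Z]),2),'turn',None if t is None else round(t,2),'rows>=',int(np.ceil(max(np.linalg.norm(d)/.0417,abs(t or 0)/7.16))))
def st(bot):
    o=bot.get_obs();Rt=rot(o['tcp_rot'])
    print('t %.2f'%o['time'],'ee',o['ee_pos'].round(4),'toolY',Rt[:,1].round(3),'jaw %.2f'%np.degrees(np.arctan2(Rt[1,2],Rt[0,2])),'tilt',Rt[:2,0].round(4),'q',o['q'].round(1),'F',o['wrist_force'].round(1),'op %.4f'%o['opening'])
    return o
E
python3 - <<'E'
from workcell import bot
from h import *
o=st(bot)
plan(o,[.5835-.02,.162,.30],4.9)
E
```

```text
t 0.10 ee [0.1481 0.5294 0.2306] toolY [-0.963  0.269 -0.   ] jaw 74.37 tilt [-0.0003 -0.0012] q [74.4  5.  10.  95.1 -0.  90. ] F [-1.2  0.3  0.1] op 0.0854
shift cm [ -6.94 -49.9  -24.19] turn 69.47 rows>= 14
```

{"api": "play_rows", "payload": {"rows": [[[-0.5, -4, -2], 6, 8.5], [[-1, -8, -4], 12, 8.5], [[-1, -12, -6], 18, 8.5], [[-1, -16, -7.5], 24, 8.5], [[-1, -20, -9.5], 30, 8.5], [[-1, -24, -11.5], 36, 8.5], [[-1, -28, -13.5], 42, 8.5], [[-1, -32, -15.5], 48, 8.5], [[-1, -36, -17.5], 54, 8.5], [[-1, -40, -19.5], 60, 8.5], [[-0.5, -43, -21], 65, 8.5], [[0, -46, -22.5], 69.5, 8.5]]}}

```text
time: 1.1
ee_pos: [0.5221, 0.1961, 0.233]
tcp_rot: [18.2, 90.0, 22.7]
wrist_force: [0.8, 1.4, 0.6]
opening: 0.0847
```

Run:
```python
from workcell import bot
from h import *
o=st(bot)
plan(o,[.5835,.162,.20],4.9)
```

```text
t 1.10 ee [0.5221 0.1961 0.233 ] toolY [-0.08   0.997  0.   ] jaw 4.60 tilt [0.0005 0.0002] q [ 20.6   6.1  11.4  95.3   0.  106. ] F [0.8 1.4 0.6] op 0.0847
shift cm [ 3.3  -3.89  5.84] turn -0.3 rows>= 2
```

{"api": "play_rows", "payload": {"rows": [[[1.5, -1.7, 2.5], -0.3, 8.5], [[3.3, -3.5, 5], -0.3, 8.5], [[3.3, -3.5, 5], -0.3, 8.5], [[3.3, -3.5, 5], -0.3, 8.5], [[3.3, -3.5, 5], -0.3, 8.5]]}}

```text
time: 1.52
ee_pos: [0.5733, 0.1672, 0.1997]
tcp_rot: [-178.1, 89.9, -172.9]
wrist_force: [-0.3, 0.4, -0.1]
opening: 0.0848
```

Run:
```python
from workcell import bot
from h import *
o=st(bot); p,d=bot.camera('wrist'); cv2.imwrite('pics/w1.png',p); np.savez('pics/w1.npz',p=p,d=d,ee=o['ee_pos'],rot=o['tcp_rot'])
```

```text
t 1.52 ee [0.5733 0.1672 0.1997] toolY [-0.09   0.996 -0.   ] jaw 5.15 tilt [-0.0011 -0.0001] q [ 16.3  11.1  13.3  92.3   0.  101.1] F [-0.3  0.4 -0.1] op 0.0848
```

View pics/w1.png

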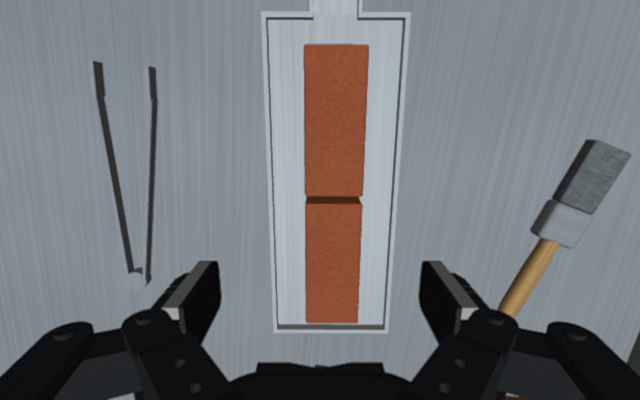

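```bash
cat >> h.py <<'E'
def ortho(P,p,z,c,half=.16,res=.0005):
    """top-down raster: col -> world x, row -> world y (both increasing)"""
    n=int(2*half/res); g=(np.arange(n)+.5)*res-half
    X,Y=np.meshgrid(g+c[0],g+c[1])
    uv=project(P,np.c_[X.ravel(),Y.ravel(),np.full(n*n,z)]).astype(np.float32).reshape(n,n,2)
    return cv2.remap(p,uv[...,0],uv[...,1],cv2.INTER_LINEAR)
def blocks(P,p,z,c,half=.16,res=.0005,minmm=1500,mask=redmask):
    im=ortho(P,p,z,c,half,res); m=mask(im); m=cv2.morphologyEx(m,cv2.MORPH_OPEN,np.ones((5,5)))
    k,l,s,ce=cv2.connectedComponentsWithStats(m); out=[]
    for i in range(1,k):
        if s[i,4]*res*res*1e6<minmm: continue
        q=(l==i).astype(np.uint8); M=cv2.moments(q,True)
        cx,cy=M['m10']/M['m00'],M['m01']/M['m00']
        a=.5*np.degrees(np.arctan2(2*M['mu11'],M['mu20']-M['mu02']))
        cc=np.array([(cx+.5)*res-half+c[0],(cy+.5)*res-half+c[1]])
        ys,xs=np.where(q); pts=np.c_[xs,ys]*res
        u=np.array([np.cos(np.radians(a)),np.sin(np.radians(a))])
        e=(pts@u); f=pts@[-u[1],u[0]]
        # robust extents: area-based edges
        L=[np.ptp(np.percentile(e,[.3,99.7])),np.ptp(np.percentile(f,[.5,99.5]))]
        out.append((cc,a,np.array(L)))
        print('c mm',(cc*1000).round(1),'axis %.2f'%a,'LxW',(np.array(L)*1000).round(1),'rect',rect(pts)[1:],'area',round(s[i,4]*res*res*1e6))
    return im,out
def loadw(bot,f):
    z=np.load(f); o=dict(ee_pos=z['ee'],tcp_rot=z['rot']); return cam_pose(bot,'wrist',o),z['p'],z['d'],o
def snap(bot,f):
    o=st(bot); p,d=bot.camera('wrist'); cv2.imwrite(f'pics/{f}.png',p); np.savez(f'pics/{f}.npz',p=p,d=d,ee=o['ee_pos'],rot=o['tcp_rot'])
    return cam_pose(bot,'wrist',o),p,d,o
E
python3 - <<'E'
from workcell import bot
from h import *
P,p,d,o=loadw(bot,'pics/w1.npz')
W=cloud(P,d)
print('depth z tops',W[100:180,320:355,2].mean(),W[220:300,320:350,2].mean(),'floor',W[100:280,285,2].mean(),'counter',W[100:200,220,2].mean())
im,b=blocks(P,p,.062,(.5835,.162))
E
```

```text
depth z tops 0.06266724615443442 0.06211512526850733 floor 0.031367432919555564 counter -0.0006089976118075834
c mm [585.7 162.5] axis -85.07 LxW [241.2  47.6] rect (array([242.9,  48.4]), -85.08) area 11650
```

{"api": "play_rows", "payload": {"rows": [[[0, 0, 2], -7, 8.5], [[0, 0, 4], -14, 8.5], [[0, 0, 6], -21, 8.5], [[0, 0, 7], -28, 8.5], [[0, 0, 7], -35, 8.5], [[0, 0, 7], -42, 8.5], [[0, 0, 7], -49, 8.5], [[0, 0, 7], -56, 8.5], [[0, 0, 7], -63, 8.5], [[0, 0, 7], -70, 8.5], [[0, 0, 7], -77, 8.5], [[0, 0, 7], -84, 8.5]]}}

```text
time: 2.57
ee_pos: [0.6427, 0.1748, 0.2014]
tcp_rot: [-71.7, 89.9, 17.9]
wrist_force: [-0.3, -0.1, 0.3]
opening: 0.0853
```

{"api": "play_rows", "payload": {"rows": [[[0, 0, 0], -6, 8.5], [[0, 0, 0], -6, 8.5], [[0, 0, 0], -6, 8.5]]}}

```text
time: 2.82
ee_pos: [0.6429, 0.1745, 0.201]
tcp_rot: [-76.8, 89.9, 18.3]
wrist_force: [0.3, 0.4, -0.2]
opening: 0.0851
```

Run:
```python
from workcell import bot
from h import *
P,p,d,o=snap(bot,'w2')
print('cam',P[2])
im,b=blocks(P,p,.062,(.5835,.162))
plan(o,[.437,-.123,.19],0)
```

```text
t 2.82 ee [0.6429 0.1745 0.201 ] toolY [-0.996 -0.088 -0.001] jaw 95.05 tilt [0.0013 0.0004] q [15.2 21.1 25.8 94.6  0.  10.1] F [ 0.3  0.4 -0.2] op 0.0851
cam [0.57275996 0.16771335 0.3429394 ]
c mm [591.1 100.1] axis -85.09 LxW [117.5  47.6] rect (array([118.4,  48.3]), -85.06) area 5682
c mm [580.3 224.1] axis -85.09 LxW [116.7  47.6] rect (array([117.5,  48.3]), -85.09) area 5650
shift cm [  1.1   23.13 -27.82] turn -84.95 rows>= 12
```

View pics/w2.png

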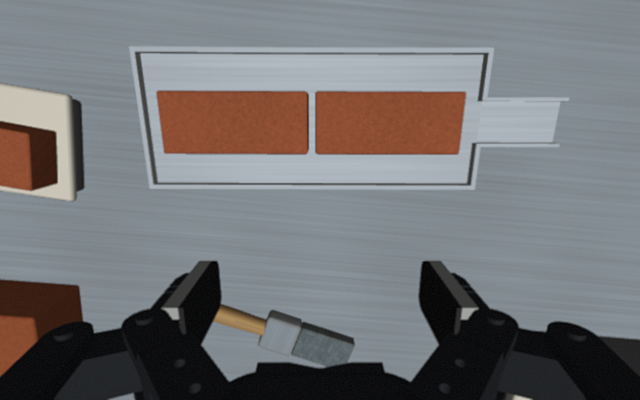

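Run:
```python
from workcell import bot
from h import *
o=st(bot)
plan(o,[.437,-.185,.19],0)
```

```text
t 2.87 ee [0.643  0.1743 0.2008] toolY [-0.996 -0.087 -0.001] jaw 95.01 tilt [0.001  0.0003] q [15.2 21.1 25.8 94.6  0.  10.2] F [-1.4 -0.7  0.2] op 0.0849
shift cm [  1.08  23.66 -33.99] turn -84.99 rows>= 12
```

{"api": "play_rows", "payload": {"rows": [[[0, 2, -2.8], 7, 8.5], [[0, 4, -5.7], 14, 8.5], [[0, 6, -8.5], 21, 8.5], [[0, 8, -11.4], 28, 8.5], [[0, 10, -14.2], 35, 8.5], [[0, 12, -17.1], 42, 8.5], [[0, 14, -20], 49, 8.5], [[0, 16, -22.9], 56, 8.5], [[0, 18, -25.8], 63, 8.5], [[0, 20, -28.6], 70, 8.5], [[0.5, 22, -31.5], 77, 8.5], [[1, 23.7, -34], 84, 8.5]]}}

```text
time: 3.87
ee_pos: [0.4368, -0.1877, 0.1906]
tcp_rot: [-39.0, 89.9, -28.3]
wrist_force: [0.3, -0.4, 0.1]
opening: 0.0849
```

{"api": "play_rows", "payload": {"rows": [[[0, 0, 0], 7, 8.5], [[0, 0, 0], 11, 8.5], [[0, 0, 0], 11, 8.5], [[0, 0, 0], 11, 8.5]]}}

```text
time: 4.2
ee_pos: [0.4379, -0.1863, 0.1902]
tcp_rot: [-25.2, 90.0, -25.0]
wrist_force: [0.0, 0.6, -0.6]
opening: 0.085
```

Run:
```python
from workcell import bot
from h import *
P,p,d,o=snap(bot,'w3')
print('cam',P[2])
im,b=blocks(P,p,.029,(.435,-.123))
```

```text
t 4.20 ee [ 0.4379 -0.1863  0.1902] toolY [-0.004  1.    -0.   ] jaw 0.21 tilt [ 0.0006 -0.0003] q [-23.   -5.8  -5.2  90.6  -0.   66.7] F [ 0.   0.6 -0.6] op 0.0850
cam [ 0.43796641 -0.1161598   0.33226417]
c mm [ 428.4 -265.9] axis 3.04 LxW [53.4 38.7] rect (array([51. , 42.5]), 16.11) area 1751
c mm [ 437.2 -125.6] axis -89.19 LxW [118.3  48.4] rect (array([119. ,  49.1]), -89.25) area 5818
```

View pics/w3.png

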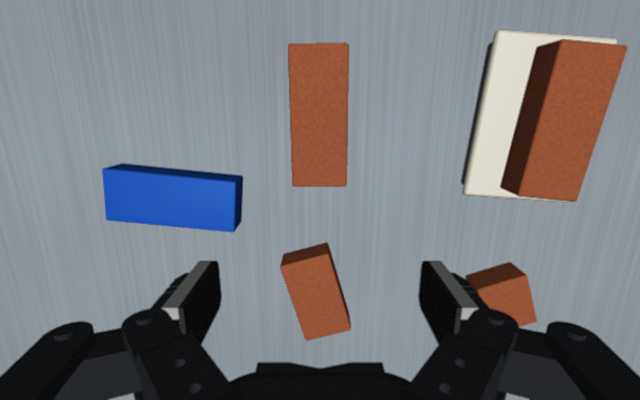

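Run:
```python
from workcell import bot
from h import *
o=st(bot)
plan(o,[.4372,-.1256,.003],0.8)
```

```text
t 4.25 ee [ 0.438  -0.1861  0.1902] toolY [-0.005  1.    -0.   ] jaw 0.27 tilt [ 0.0005 -0.0002] q [-23.   -5.8  -5.2  90.6   0.   66.7] F [0.  0.3 0.6] op 0.0853
shift cm [18.72  6.05 -0.05] turn -0.53 rows>= 5
```

{"api": "play_rows", "payload": {"rows": [[[2, 3, 0], -0.5, 8.5], [[5, 6, 0], -0.5, 8.5], [[8.5, 6.05, -0.05], -0.5, 8.5], [[12, 6.05, -0.05], -0.5, 8.5], [[15, 6.05, -0.05], -0.5, 8.5], [[17, 6.05, -0.05], -0.5, 8.5], [[18, 6.05, -0.05], -0.5, 8.5], [[18.3, 6.05, -0.05], -0.5, 8.5], [[18.3, 6.05, -0.05], -0.5, 8.5], [[18.3, 6.05, -0.05], -0.5, 8.5]]}}

```text
time: 5.08
ee_pos: [0.4381, -0.126, 0.0083]
tcp_rot: [-17.0, 89.9, -16.3]
wrist_force: [0.0, -0.1, 0.6]
opening: 0.085
```

Run:
```python
from workcell import bot
from h import *
P,p,d,o=snap(bot,'w4')
plan(o,[.4372,-.1256,.003],0.8)
```

```text
t 5.08 ee [ 0.4381 -0.126   0.0083] toolY [-0.012  1.    -0.001] jaw 0.70 tilt [ 0.0017 -0.0005] q [-16.   -6.3 -25.8  70.3  -0.   73.2] F [ 0.  -0.1  0.6] op 0.0850
shift cm [ 0.53  0.05 -0.09] turn -0.1 rows>= 1
```

View pics/w4.png

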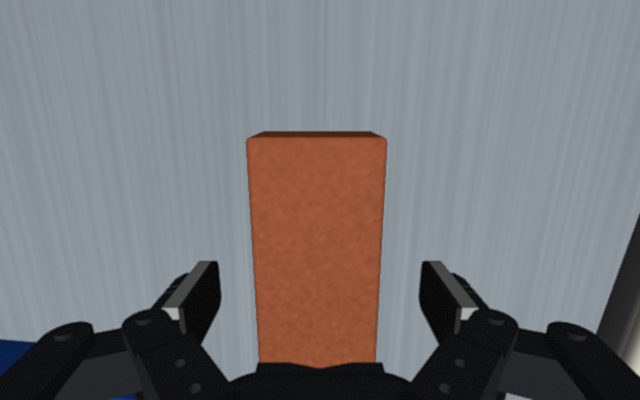

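{"api": "play_rows", "payload": {"rows": [[[0.5, 0, -0.05], 0, 8.5], [[0.5, 0, -0.05], 0, 7], [[0.5, 0, -0.05], 0, 6], [[0.5, 0, -0.05], 0, 4.5], [[0.5, 0, -0.05], 0, 4.5], [[0.5, 0, -0.05], 0, 4.5], [[0.5, 0, -0.05], 0, 4.5], [[0.5, 0, -0.05], 0, 4.5]], "squeeze": 50}}

```text
time: 5.8
ee_pos: [0.437, -0.126, 0.0023]
tcp_rot: [-18.2, 90.0, -17.6]
wrist_force: [-0.3, -0.4, 6.5]
opening: 0.0492
```

Run:
```python
from workcell import bot
from h import *
P,p,d,o=snap(bot,'w5')
im,b=blocks(P,p,.032,(.437,-.123),half=.08)
plan(o,[.4372,-.1256,.22],0.8)
```

```text
t 5.80 ee [ 0.437  -0.126   0.0023] toolY [-0.012  1.    -0.   ] jaw 0.67 tilt [ 0.0008 -0.0002] q [-16.1  -6.1 -26.4  69.7  -0.   73.2] F [-0.3 -0.4  6.5] op 0.0492
c mm [ 437.3 -109.5] axis -89.17 LxW [90.9 48.1] rect (array([92.3, 49.1]), -89.06) area 4393
shift cm [-2.177e+01  4.000e-02  2.000e-02] turn -0.13 rows>= 6
```

View pics/w5.png

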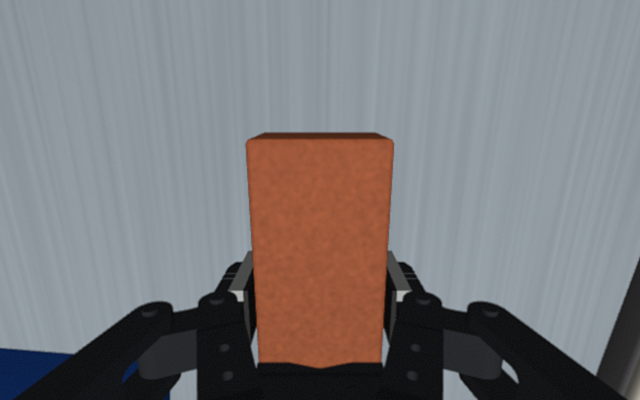

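Run:
```python
from workcell import bot
from h import *
o=st(bot)
plan(o,[.5857,.1615,.15],4.92)
```

```text
t 5.85 ee [ 0.437  -0.126   0.0023] toolY [-0.012  1.    -0.   ] jaw 0.67 tilt [ 0.0008 -0.0002] q [-16.1  -6.1 -26.4  69.7  -0.   73.2] F [-0.3 -0.4  6.3] op 0.0491
shift cm [-14.77  28.58  15.2 ] turn -4.25 rows>= 9
```

{"api": "play_rows", "payload": {"rows": [[[-0.5, 0, 0], 0, 4.5], [[-1.5, 0, 0], 0, 4.5], [[-3.5, 0, 0], 0, 4.5], [[-6.5, 0.5, 0.3], 0, 4.5], [[-9.5, 2, 1], 0, 4.5], [[-12, 4, 2], -0.5, 4.5], [[-14, 7, 3.5], -1.2, 4.5], [[-14.8, 10, 5], -2, 4.5], [[-14.8, 13, 6.5], -3, 4.5], [[-14.8, 16, 8], -3.5, 4.5], [[-14.8, 19, 9.5], -4.2, 4.5], [[-14.8, 22, 11], -4.2, 4.5]]}}

```text
time: 6.85
ee_pos: [0.5443, 0.097, 0.1502]
tcp_rot: [-167.0, 90.0, -162.1]
wrist_force: [0.8, 0.3, -3.8]
opening: 0.0489
```

Run:
```python
from workcell import bot
from h import *
o=st(bot)
plan(o,[.5857,.1615,.11],4.92)
```

```text
t 6.85 ee [0.5443 0.097  0.1502] toolY [-0.086  0.996 -0.   ] jaw 4.92 tilt [-0.0005 -0.0002] q [10.1  4.5  0.6 86.1 -0.  95.2] F [ 0.8  0.3 -3.8] op 0.0489
shift cm [4.02 6.07 4.68] turn 0.0 rows>= 3
```

{"api": "play_rows", "payload": {"rows": [[[0, 2, 1.5], 0, 4.5], [[1, 4, 3], 0, 4.5], [[2.5, 5.6, 4.3], 0, 4.5], [[4, 6, 4.65], 0, 4.5], [[5.5, 6, 4.65], 0, 4.5], [[6, 6, 4.65], 0, 4.5], [[6, 6, 4.65], 0, 4.5], [[6, 6, 4.65], 0, 4.5], [[6, 6, 4.65], 0, 4.5]]}}

```text
time: 7.6
ee_pos: [0.5858, 0.1589, 0.0913]
tcp_rot: [10.4, 89.9, 15.3]
wrist_force: [0.2, -0.4, -3.6]
opening: 0.0494
```

Run:
```python
from workcell import bot
from h import *
P,p,d,o=snap(bot,'w6')
plan(o,[.5857,.1615,.0643],4.92)
```

```text
t 7.60 ee [0.5858 0.1589 0.0913] toolY [-0.084  0.996  0.   ] jaw 4.84 tilt [0.0014 0.0004] q [ 15.2  12.2   2.7  80.4   0.  100.3] F [ 0.2 -0.4 -3.6] op 0.0494
shift cm [2.7  0.26 0.02] turn -0.08 rows>= 1
```

View pics/w6.png

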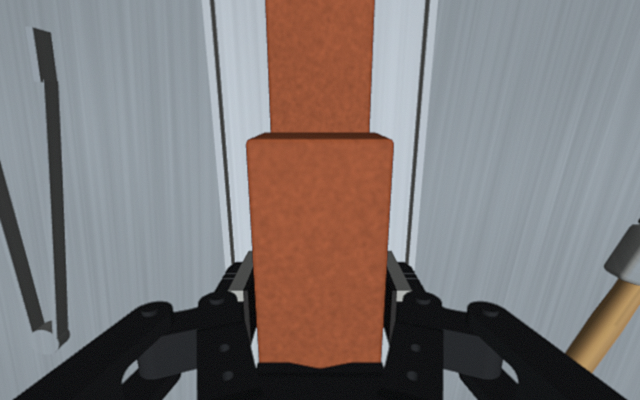

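{"api": "play_rows", "payload": {"rows": [[[0.5, 0.15, 0], 0, 4.5], [[1.2, 0.26, 0], 0, 4.5], [[1.8, 0.26, 0], 0, 4.5], [[2.1, 0.26, 0], 0, 4.5], [[2.3, 0.26, 0], 0, 4.5], [[2.4, 0.26, 0], 0, 4.5], [[2.4, 0.26, 0], 0, 4.5], [[2.4, 0.26, 0], 0, 4.5]]}}

```text
time: 8.32
ee_pos: [0.5852, 0.1617, 0.0661]
tcp_rot: [10.4, 90.0, 15.3]
wrist_force: [0.6, 0.0, -4.2]
opening: 0.0492
```

Run:
```python
from workcell import bot
from h import *
P,p,d,o=snap(bot,'w7')
plan(o,[.5857,.1615,.0643],4.92)
```

```text
t 8.32 ee [0.5852 0.1617 0.0661] toolY [-0.085  0.996  0.   ] jaw 4.87 tilt [0.0002 0.0001] q [ 15.4  12.7   0.5  77.8  -0.  100.6] F [ 0.6  0.  -4.2] op 0.0492
shift cm [ 0.18 -0.02  0.04] turn -0.05 rows>= 1
```

View pics/w7.png

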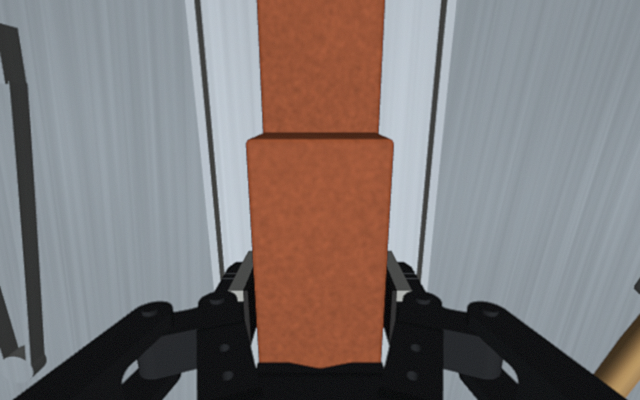

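{"api": "play_rows", "payload": {"rows": [[[0.05, 0, 0.02], 0, 4.5], [[0.1, 0, 0.03], 0, 4.5], [[0.14, 0, 0.03], 0, 4.5], [[0.18, 0, 0.03], 0, 4.5], [[0.18, 0, 0.03], 0, 4.5]]}}

```text
time: 8.78
ee_pos: [0.5855, 0.1617, 0.0644]
tcp_rot: [5.6, 90.0, 10.5]
wrist_force: [-0.8, -0.1, -0.5]
opening: 0.0492
```

{"api": "play_rows", "payload": {"rows": [[[0.03, 0, 0], 0, 4.5], [[0.03, 0, 0], 0, 4.9], [[0.03, 0, 0], 0, 5.2], [[0.03, 0, 0], 0, 6], [[0.03, 0, 0], 0, 7], [[0.03, 0, 0], 0, 8], [[-0.5, 0, 0], 0, 8.5], [[-2, 0, 0], 0, 8.5], [[-4.5, 0, 0], 0, 8.5], [[-8, 0, 0], 0, 8.5], [[-11, -1, 0], 0, 8.5], [[-13, -2, 0], 0, 8.5]]}}

```text
time: 9.78
ee_pos: [0.5876, 0.142, 0.1979]
tcp_rot: [8.6, 89.8, 13.5]
wrist_force: [0.6, 0.1, -0.0]
opening: 0.0852
```

{"api": "play_rows", "payload": {"rows": [[[0, -4, 0], 0, 8.5], [[0, -6, 0], 0, 8.5], [[0, -6, 0], 0, 8.5], [[0, -6, 0], 0, 8.5]]}}

```text
time: 10.12
ee_pos: [0.5924, 0.081, 0.1946]
tcp_rot: [16.7, 90.0, 21.5]
wrist_force: [-0.1, 0.9, -0.5]
opening: 0.0851
```

Run:
```python
from workcell import bot
from h import *
P,p,d,o=snap(bot,'w8')
print('cam',P[2])
im,b=blocks(P,p,.091,(.5857,.1619),half=.2)
plan(o,[.626,-.306-.07,.19],17)
```

```text
t 10.12 ee [0.5924 0.081  0.1946] toolY [-0.083  0.997  0.   ] jaw 4.76 tilt [0.0005 0.0002] q [ 7.8 11.  12.7 91.7  0.  93. ] F [-0.1  0.9 -0.5] op 0.0851
cam [0.58687901 0.1508724  0.336612  ]
c mm [588. 137.] axis -85.02 LxW [163.8  48.2] rect (array([164.9,  49.1]), -85.03) area 7764
shift cm [  0.46 -45.83  -0.44] turn -12.24 rows>= 11
```

View pics/w8.png

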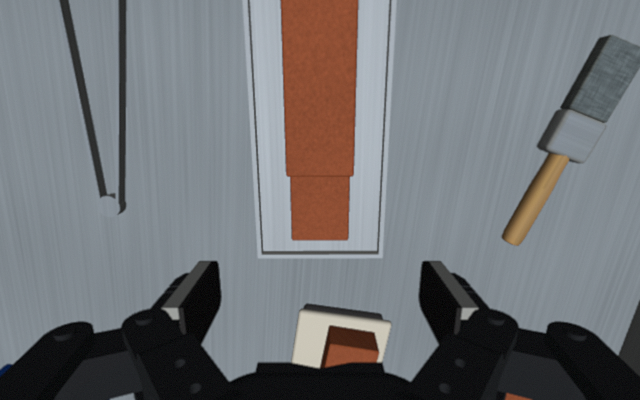

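Run:
```python
from workcell import bot
from h import *
P,p,d,o=loadw(bot,'pics/w8.npz')
u=np.array([-.0858,.9963]);v=np.array([.9963,.0858]);c=np.array([.5857,.1619])
A=on_plane(P,[[288,174],[352,174],[320,176]],.091)[:,:2]-c
B=on_plane(P,[[292,237],[349,237],[320,239.5]],.059)[:,:2]-c
for X in(A,B): print((1000*np.c_[X@v,X@u]).round(1))
# rows profile
g=cv2.cvtColor(p,cv2.COLOR_BGR2GRAY)[165:185,310:335].mean(1); print(g.round(0))
g=cv2.cvtColor(p,cv2.COLOR_BGR2GRAY)[230:246,310:335].mean(1); print(g.round(0))
```

```text
[[-23.  -58.1]
 [ 24.1 -58.2]
 [  0.5 -59.7]]
[[ -24.1 -120.4]
 [  26.  -120.5]
 [   0.5 -122.8]]
[96. 96. 96. 96. 95. 95. 94. 94. 96. 94. 85. 81. 91. 94. 94. 93. 94. 94.
 93. 93.]
[ 95.  95.  96.  96.  95.  95.  96.  95.  94. 101. 137. 172. 177. 175.
 175. 175.]
```

Run:
```python
from workcell import bot
from h import *
o=st(bot)
plan(o,[.62,-.33,.18],19)
```

```text
t 10.17 ee [0.5923 0.0819 0.1943] toolY [-0.084  0.996  0.   ] jaw 4.82 tilt [0.0002 0.0003] q [ 7.9 11.  12.7 91.7  0.  93. ] F [0.1 0.6 0.7] op 0.0852
shift cm [  1.43 -41.28  -0.7 ] turn -14.18 rows>= 10
```

{"api": "play_rows", "payload": {"rows": [[[0, -3, 0], -1, 8.5], [[0, -6.5, 0], -2, 8.5], [[0, -10, -0.2], -3, 8.5], [[0, -13.5, -0.3], -5, 8.5], [[0, -17, -0.4], -6, 8.5], [[0, -20.5, -0.5], -7, 8.5], [[0, -24, -0.6], -9, 8.5], [[0, -27.5, -0.6], -10, 8.5], [[0, -31, -0.7], -11, 8.5], [[0.3, -34.5, -0.7], -12, 8.5], [[0.8, -38, -0.7], -13, 8.5], [[1.3, -41, -0.7], -14, 8.5]]}}

```text
time: 11.17
ee_pos: [0.6206, -0.3282, 0.1808]
tcp_rot: [-31.3, 90.0, -12.3]
wrist_force: [0.7, 0.4, 0.2]
opening: 0.0849
```

{"api": "play_rows", "payload": {"rows": [[[0, 0, 0], 0, 8.5], [[0, 0, 0], 0, 8.5], [[0, 0, 0], 0, 8.5]]}}

```text
time: 11.42
ee_pos: [0.6205, -0.3261, 0.1809]
tcp_rot: [106.1, 90.0, 125.0]
wrist_force: [-0.6, 1.1, -0.2]
opening: 0.0853
```

Run:
```python
from workcell import bot
from h import *
P,p,d,o=snap(bot,'w9')
print('cam',P[2])
im,b=blocks(P,p,.030,(.6257,-.306),half=.06)
cv2.imwrite('pics/o9.png',im)
plan(o,[.62,-.33,.18],19)
```

```text
t 11.42 ee [ 0.6205 -0.3261  0.1809] toolY [-0.324  0.946  0.001] jaw 18.90 tilt [-0.0004  0.0006] q [-27.7  26.3  30.5  94.2   0.   43.4] F [-0.6  1.1 -0.2] op 0.0853
cam [ 0.59805467 -0.25985769  0.32294196]
c mm [ 628.4 -307.5] axis -69.52 LxW [57.4 48.2] rect (array([57.9, 48.9]), -69.95) area 2800
shift cm [ 0.09 -0.36 -0.17] turn -0.1 rows>= 1
```

View pics/w9.png

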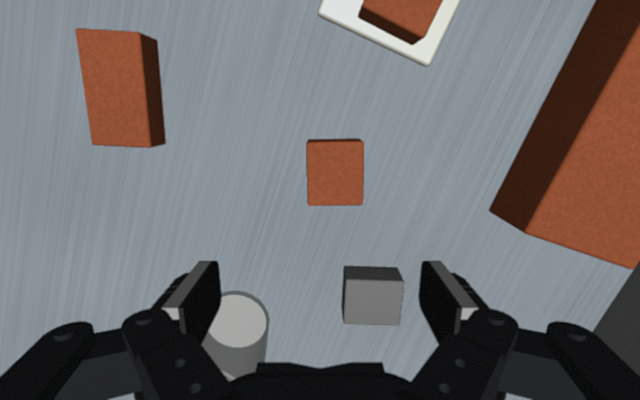

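View pics/o9.png

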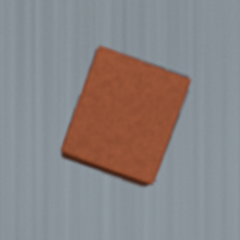

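Run:
```python
from workcell import bot
from h import *
o=st(bot)
plan(o,[.6287,-.3083,.003],20)
```

```text
t 11.47 ee [ 0.6206 -0.3257  0.1813] toolY [-0.325  0.946  0.   ] jaw 18.94 tilt [0.0001 0.0003] q [-27.7  26.3  30.5  94.2   0.   43.4] F [0.5 0.3 0.1] op 0.0852
shift cm [17.83  1.38  1.33] turn -1.06 rows>= 5
```

{"api": "play_rows", "payload": {"rows": [[[2, 0.8, 0.8], -0.5, 8.5], [[5, 1.4, 1.3], -1, 8.5], [[8.5, 1.4, 1.3], -1, 8.5], [[12, 1.4, 1.3], -1, 8.5], [[14.5, 1.4, 1.3], -1, 8.5], [[16.5, 1.4, 1.3], -1, 8.5], [[17.3, 1.4, 1.3], -1, 8.5], [[17.3, 1.4, 1.3], -1, 8.5], [[17.3, 1.4, 1.3], -1, 8.5]]}}

```text
time: 12.22
ee_pos: [0.6285, -0.309, 0.0094]
tcp_rot: [-43.7, 89.9, -23.8]
wrist_force: [0.7, -1.0, 0.5]
opening: 0.0851
```

Run:
```python
from workcell import bot
from h import *
P,p,d,o=snap(bot,'w10')
im,b=blocks(P,p,.031,(.6287,-.308),half=.06)
plan(o,[.6287,-.3083,.003],20)
```

```text
t 12.22 ee [ 0.6285 -0.309   0.0094] toolY [-0.341  0.94  -0.001] jaw 19.93 tilt [ 0.001  -0.0005] q [-26.2  26.7  12.   75.3   0.   43.9] F [ 0.7 -1.   0.5] op 0.0851
c mm [ 627.5 -304.7] axis -69.96 LxW [63.1 48.2] rect (array([63.6, 48.8]), -70.02) area 3052
shift cm [0.64 0.05 0.04] turn -0.07 rows>= 1
```

View pics/w10.png

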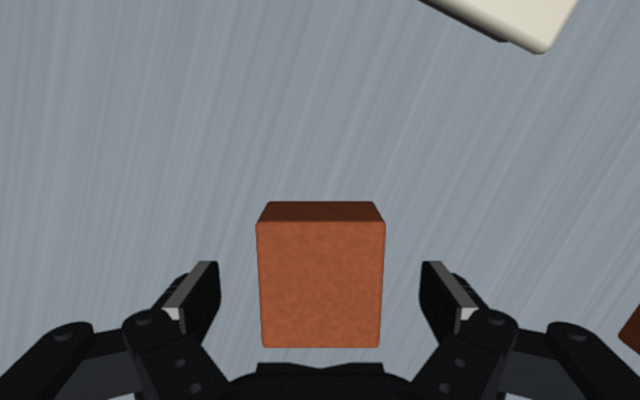

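{"api": "play_rows", "payload": {"rows": [[[0.6, 0.05, 0.05], 0, 8.5], [[0.6, 0.05, 0.05], 0, 7], [[0.6, 0.05, 0.05], 0, 6], [[0.6, 0.05, 0.05], 0, 4.5], [[0.6, 0.05, 0.05], 0, 4.5], [[0.6, 0.05, 0.05], 0, 4.5], [[0.6, 0.05, 0.05], 0, 4.5], [[0.6, 0.05, 0.05], 0, 4.5]]}}

```text
time: 12.93
ee_pos: [0.6284, -0.3093, 0.0028]
tcp_rot: [-47.9, 89.9, -28.0]
wrist_force: [0.1, 0.6, 5.7]
opening: 0.049
```

Run:
```python
from workcell import bot
from h import *
P,p,d,o=snap(bot,'w11')
g=cv2.cvtColor(p,cv2.COLOR_BGR2GRAY)
print(g[190:235,300:340].mean(1).round(0)); print(g[335:370,300:340].mean(1).round(0))
plan(o,[.6,-.22,.2],15)
```

```text
t 12.93 ee [ 0.6284 -0.3093  0.0028] toolY [-0.34   0.941 -0.001] jaw 19.86 tilt [ 0.0009 -0.0005] q [-26.2  26.9  11.6  74.6  -0.   43.9] F [0.1 0.6 5.7] op 0.0490
[150. 150. 150. 150. 150. 150. 150. 150. 150. 150. 150. 151. 152. 144.
 103.  56.  42.  44.  45.  45.  45.  45.  45.  45.  45.  46.  46.  46.
  47.  46.  47.  47.  47.  46.  46.  48.  61.  79.  93.  98.  99. 100.
 101. 101. 101.]
[101. 100. 100. 100. 100. 100. 100. 100. 100. 101. 101. 101. 101. 102.
 102. 101. 101. 101. 102. 103. 103. 101.  95. 103. 130. 143. 145. 144.
 144. 136. 117.  87.  53.  28.  17.]
shift cm [-19.72   9.36   0.36] turn 4.86 rows>= 6
```

View pics/w11.png

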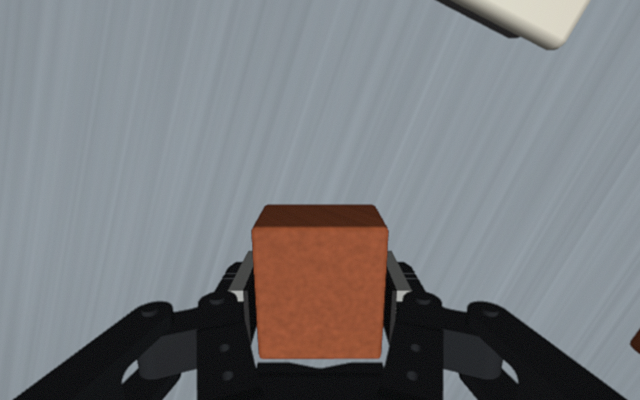

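Run:
```python
from workcell import bot
from h import *
for f,rows in (('w5',None),('w11',None)):
    P,p,d,o=loadw(bot,f'pics/{f}.npz')
    g=cv2.cvtColor(p,cv2.COLOR_BGR2GRAY)
    if f=='w5': print(g[125:150,300:340].mean(1).round(0))
    ry=(133,139.5) if f=='w5' else (204,227)
    Rt=rot(o['tcp_rot'])
    def ty(r,z): return ((on_plane(P,[[320,r]],z)[0]-o['ee_pos'])@Rt[:,1]*1000).round(1)
    print(f,'bottom/outer face',ty(ry[0],0.0+.002),'top edge',ty(ry[1],.0315), 'rear',ty(358,.0305) if f!='w5' else '')
```

```text
[150. 150. 150. 150. 151. 152. 142. 101.  56.  44.  48.  49.  50.  61.
  83.  99. 103. 104. 106. 107. 107. 107. 107. 106. 105.]
w5 bottom/outer face 59.9 top edge 59.9 rear 
w11 bottom/outer face 29.2 top edge 29.1 rear -27.4
```

Run:
```python
from workcell import bot
from h import *
o=st(bot)
plan(o,[.5777,.2553,.16],4.92)
```

```text
t 12.98 ee [ 0.6284 -0.3093  0.0028] toolY [-0.34   0.941 -0.001] jaw 19.86 tilt [ 0.0009 -0.0005] q [-26.2  26.9  11.6  74.6  -0.   43.9] F [-0.7  0.6  6.4] op 0.0491
shift cm [-15.72  54.82  14.41] turn 14.94 rows>= 15
```

{"api": "play_rows", "payload": {"rows": [[[-0.5, 0, 0], 0, 4.5], [[-1.5, 0, 0], 0, 4.5], [[-3.5, 0, 0], 0, 4.5], [[-6.5, 0.5, 0], 0, 4.5], [[-9.5, 2, 0.4], 0, 4.5], [[-12, 5, 1], 1, 4.5], [[-14.5, 8, 2], 2, 4.5], [[-15.7, 11, 3], 3.5, 4.5], [[-15.7, 14, 3.8], 5, 4.5], [[-15.7, 17, 4.5], 6.5, 4.5], [[-15.7, 20, 5.2], 8, 4.5], [[-15.7, 23, 6], 9, 4.5]]}}

```text
time: 13.98
ee_pos: [0.6058, -0.0709, 0.1597]
tcp_rot: [16.1, 90.0, 26.8]
wrist_force: [-0.1, 0.4, -1.7]
opening: 0.0494
```

Run:
```python
from workcell import bot
from h import *
o=st(bot)
plan(o,[.5777,.2553,.16],4.92)
```

```text
t 13.98 ee [ 0.6058 -0.0709  0.1597] toolY [-0.187  0.982  0.   ] jaw 10.78 tilt [0. 0.] q [-6.7 12.4 10.5 88.1  0.  72.5] F [-0.1  0.4 -1.7] op 0.0494
shift cm [-3.000e-02  3.257e+01  3.340e+00] turn 5.86 rows>= 8
```

{"api": "play_rows", "payload": {"rows": [[[0, 3, 0.3], 1, 4.5], [[0, 6, 0.6], 1.5, 4.5], [[0, 9.5, 1], 2, 4.5], [[0, 13, 1.4], 3, 4.5], [[0, 16.5, 1.7], 4, 4.5], [[0, 20, 2.1], 5, 4.5], [[0, 23, 2.4], 5.8, 4.5], [[0, 26, 2.7], 5.8, 4.5], [[0, 28.5, 3], 5.8, 4.5], [[0, 30.5, 3.1], 5.8, 4.5], [[0.5, 31, 3.2], 5.8, 4.5], [[1, 31, 3.2], 5.8, 4.5]]}}

```text
time: 14.98
ee_pos: [0.5792, 0.2395, 0.1491]
tcp_rot: [25.4, 90.0, 30.6]
wrist_force: [0.0, 0.1, -2.0]
opening: 0.0489
```

{"api": "play_rows", "payload": {"rows": [[[1.5, 0, 0], 0, 4.5], [[3.5, 0, 0], 0, 4.5], [[4.5, 0, 0], 0, 4.5], [[4.5, 0, 0], 0, 4.5], [[4.5, 0, 0], 0, 4.5]]}}

```text
time: 15.4
ee_pos: [0.5792, 0.2372, 0.1039]
tcp_rot: [-156.5, 89.9, -151.5]
wrist_force: [0.2, 0.5, -1.3]
opening: 0.049
```

Run:
```python
from workcell import bot
from h import *
o=st(bot)
plan(o,[.5777,.2553,.0648],4.92)
```

```text
t 15.40 ee [0.5792 0.2372 0.1039] toolY [-0.087  0.996 -0.001] jaw 5.02 tilt [-0.0011 -0.0006] q [ 22.3  14.8   7.2  82.5  -0.  107.3] F [ 0.2  0.5 -1.3] op 0.0490
shift cm [3.91 1.82 0.01] turn 0.1 rows>= 2
```

{"api": "play_rows", "payload": {"rows": [[[0, 0.9, 0], 0, 4.5], [[0, 1.8, 0], 0.1, 4.5], [[0, 1.8, 0], 0.1, 4.5], [[0, 1.8, 0], 0.1, 4.5]]}}

```text
time: 15.73
ee_pos: [0.5779, 0.257, 0.1048]
tcp_rot: [19.3, 89.9, 24.3]
wrist_force: [0.2, -1.3, -2.1]
opening: 0.0497
```

Run:
```python
from workcell import bot
from h import *
P,p,d,o=snap(bot,'w12')
plan(o,[.5777,.2553,.0648],4.92)
```

```text
t 15.73 ee [0.5779 0.257  0.1048] toolY [-0.088  0.996  0.   ] jaw 5.04 tilt [0.0009 0.0004] q [ 24.   15.6   8.2  82.6   0.  108.9] F [ 0.2 -1.3 -2.1] op 0.0497
shift cm [ 4.   -0.17 -0.04] turn 0.12 rows>= 1
```

View pics/w12.png

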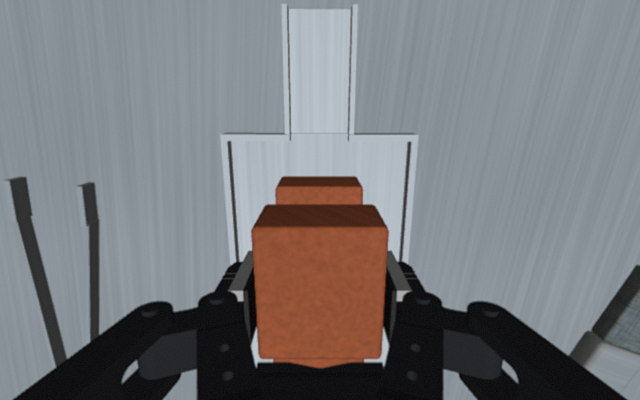

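{"api": "play_rows", "payload": {"rows": [[[0.6, -0.1, -0.03], 0.1, 4.5], [[1.5, -0.15, -0.03], 0.1, 4.5], [[2.4, -0.15, -0.03], 0.1, 4.5], [[3, -0.15, -0.03], 0.1, 4.5], [[3.4, -0.15, -0.03], 0.1, 4.5], [[3.6, -0.15, -0.03], 0.1, 4.5], [[3.7, -0.15, -0.03], 0.1, 4.5], [[3.7, -0.15, -0.03], 0.1, 4.5], [[3.7, -0.15, -0.03], 0.1, 4.5]]}}

```text
time: 16.53
ee_pos: [0.5778, 0.2546, 0.0674]
tcp_rot: [15.4, 90.0, 20.3]
wrist_force: [0.0, 0.7, -1.6]
opening: 0.0493
```

Run:
```python
from workcell import bot
from h import *
P,p,d,o=snap(bot,'w13')
plan(o,[.5777,.2553,.0648],4.92)
g=cv2.cvtColor(p,cv2.COLOR_BGR2GRAY)
print(g[180:215,305:335].mean(1).round(0))
cv2.imwrite('pics/w13z.png',cv2.resize(p[160:260,220:420],None,fx=4,fy=4,interpolation=cv2.INTER_CUBIC))
for r,z in((194,.034),(194,.062),(200,.062),(206,.064)):
  X=on_plane(P,[[320,r]],z)[0][:2]-[.5857,.1619]; print(r,z,1000*X@[-.0858,.9963])
```

```text
t 16.53 ee [0.5778 0.2546 0.0674] toolY [-0.085  0.996  0.   ] jaw 4.87 tilt [0.0005 0.0002] q [ 23.8  16.    4.6  78.6  -0.  108.9] F [ 0.   0.7 -1.6] op 0.0493
shift cm [ 0.26  0.07 -0.  ] turn -0.05 rows>= 1
[183. 183. 184. 185. 175. 122.  60.  39.  43.  44.  44.  45.  45.  46.
  46.  46.  46.  46.  50.  66.  85.  95.  97.  93.  72.  48.  42.  44.
  44.  44.  44.  44.  44.  44.  45.]
194 0.034 118.62284725414641
194 0.062 125.72191039105412
200 0.062 122.92224215049528
206 0.064 120.67706120718464
```

View pics/w13z.png

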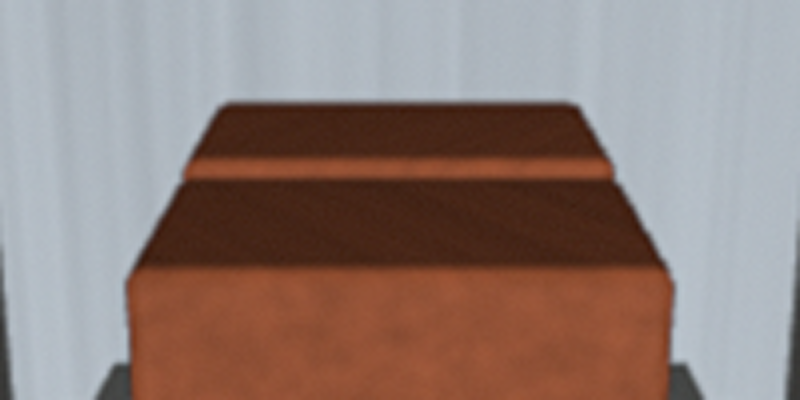

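{"api": "play_rows", "payload": {"rows": [[[0.05, 0.08, 0], 0, 4.5], [[0.1, 0.08, 0], 0, 4.5], [[0.15, 0.08, 0], 0, 4.5], [[0.15, 0.08, 0], 0, 4.5], [[0.15, 0.08, 0], 0, 4.5]]}}

```text
time: 17.0
ee_pos: [0.5775, 0.2554, 0.0656]
tcp_rot: [-166.8, 90.0, -161.9]
wrist_force: [-0.5, 0.0, -1.7]
opening: 0.0492
```

Run:
```python
from workcell import bot
from h import *
P,p,d,o=snap(bot,'w14')
plan(o,[.5777,.2553,.0648],4.92)
g=cv2.cvtColor(p,cv2.COLOR_BGR2GRAY)
print(g[180:215,305:335].mean(1).round(0))
cv2.imwrite('pics/w14z.png',cv2.resize(p[160:260,220:420],None,fx=4,fy=4,interpolation=cv2.INTER_CUBIC))
```

```text
t 17.00 ee [0.5775 0.2554 0.0656] toolY [-0.085  0.996 -0.   ] jaw 4.87 tilt [-0.0001 -0.    ] q [ 23.9  16.    4.4  78.4   0.  109. ] F [-0.5  0.  -1.7] op 0.0492
shift cm [ 0.08 -0.01  0.02] turn -0.05 rows>= 1
[183. 183. 183. 183. 183. 185. 180. 145.  75.  38.  42.  44.  44.  45.
  45.  45.  46.  46.  46.  46.  46.  52.  74.  87.  71.  47.  42.  43.
  44.  44.  44.  44.  44.  44.  45.]
```

View pics/w14z.png

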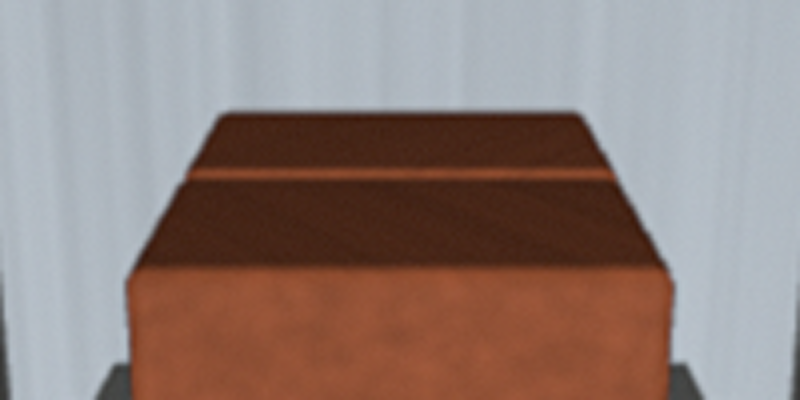

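{"api": "play_rows", "payload": {"rows": [[[0.04, 0, 0.02], 0, 4.5], [[0.08, 0, 0.02], 0, 4.5], [[0.1, 0, 0.02], 0, 4.5], [[0.1, 0, 0.02], 0, 4.5]]}}

```text
time: 17.38
ee_pos: [0.5778, 0.2554, 0.0648]
tcp_rot: [17.4, 90.0, 22.2]
wrist_force: [0.1, 1.6, -0.2]
opening: 0.0491
```

Run:
```python
from workcell import bot
from h import *
P,p,d,o=snap(bot,'w15')
cv2.imwrite('pics/w15z.png',cv2.resize(p[160:260,220:420],None,fx=4,fy=4,interpolation=cv2.INTER_CUBIC))
```

```text
t 17.38 ee [0.5778 0.2554 0.0648] toolY [-0.085  0.996  0.   ] jaw 4.87 tilt [0.0003 0.0001] q [ 23.8  16.1   4.4  78.3  -0.  109. ] F [ 0.1  1.6 -0.2] op 0.0491
```

View pics/w15z.png

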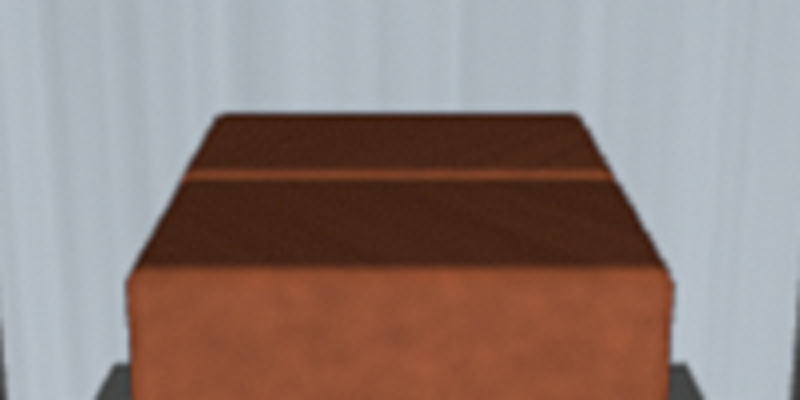

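{"api": "play_rows", "payload": {"rows": [[[0.02, 0, 0], 0, 4.5], [[0.02, 0, 0], 0, 4.9], [[0.02, 0, 0], 0, 5.2], [[0.02, 0, 0], 0, 6], [[0.02, 0, 0], 0, 7], [[0.02, 0, 0], 0, 8], [[-0.5, 0, 0], 0, 8.5], [[-2, 0, 0], 0, 8.5], [[-5, 0, 0], 0, 8.5], [[-9, 0, 0], 0, 8.5], [[-13, -3, 0], 0, 8.5], [[-14, -7, 0], 0, 8.5]]}}

```text
time: 18.43
ee_pos: [0.5838, 0.1936, 0.2077]
tcp_rot: [18.9, 89.7, 24.0]
wrist_force: [1.9, -0.3, 2.1]
opening: 0.0853
```

{"api": "play_rows", "payload": {"rows": [[[0, -3, 0], 0, 8.5], [[0, -3, 0], 0, 8.5], [[0, -3, 0], 0, 8.5], [[0, -3, 0], 0, 8.5]]}}

```text
time: 18.77
ee_pos: [0.5857, 0.1617, 0.2024]
tcp_rot: [103.6, 90.0, 108.5]
wrist_force: [-0.2, 0.6, -0.4]
opening: 0.0848
```

Run:
```python
from workcell import bot
from h import *
P,p,d,o=snap(bot,'w16')
print('cam',P[2])
im,b=blocks(P,p,.091,(.5857,.1619),half=.17)
u=np.array([-.0858,.9963]);v=np.array([.9963,.0858])
for cc,a,L in b: print(1000*((cc-[.5857,.1619])@u),1000*((cc-[.5857,.1619])@v))
cv2.imwrite('pics/o16.png',im)
plan(o,[.632,-.13-.06,.2],-7)
```

```text
t 18.77 ee [0.5857 0.1617 0.2024] toolY [-0.084  0.996  0.   ] jaw 4.84 tilt [-0.0001  0.0002] q [ 15.4  12.5  15.4  92.8   0.  100.6] F [-0.2  0.6 -0.4] op 0.0848
cam [0.5801757  0.23149208 0.34449326]
c mm [584.9 174.4] axis -85.11 LxW [222.2  48.2] rect (array([223.7,  49.1]), -85.16) area 10632
12.484986499212305 0.2794711144160223
shift cm [  0.24 -35.43   1.65] turn 11.84 rows>= 9
```

View pics/w16.png

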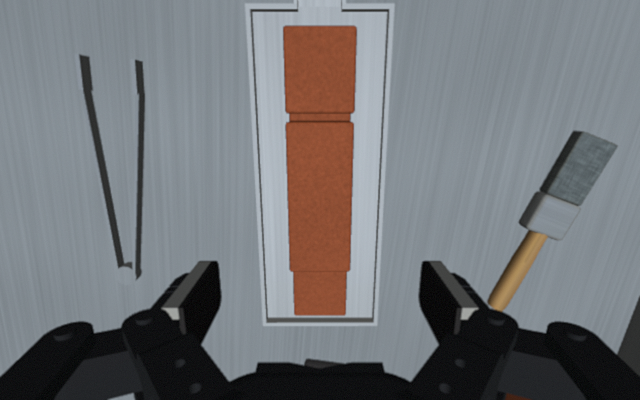

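Run:
```python
from workcell import bot
from h import *
P,p,d,o=loadw(bot,'pics/w16.npz')
g=cv2.cvtColor(p,cv2.COLOR_BGR2GRAY)
for a,b in((20,32),(106,128),(264,276),(308,320)): print(a,g[a:b,308:332].mean(1).round(0))
c=np.array([.5857,.1619]);u=np.array([-.0858,.9963])
for nm,r,z in(('half outer',25.5,.091),('half in',112,.092),('full +',121.5,.092),('full -',271,.091),('first -',315,.059)):
    print(nm,(1000*(on_plane(P,[[320,r]],z)[0][:2]-c)@u).round(1))
im=ortho(P,p,.092,c,half=.17)
cv2.imwrite('pics/w16z.png',cv2.resize(p[10:140,250:390],None,fx=4,fy=4,interpolation=cv2.INTER_CUBIC))
```

```text
20 [175. 175. 176. 177. 172. 136. 102.  92.  94.  94.  94.  95.]
106 [96. 96. 97. 98. 96. 88. 75. 73. 90. 94. 93. 93. 94. 92. 75. 56. 73. 92.
 98. 98. 97. 96.]
264 [97. 97. 96. 95. 96. 96. 93. 87. 94. 97. 96. 95.]
308 [ 97.  97.  97.  97.  96.  95. 102. 136. 167. 139.  94.  78.]
half outer 122.7
half in 66.7
full + 60.0
full - -60.1
first - -123.6
```

View pics/w16z.png

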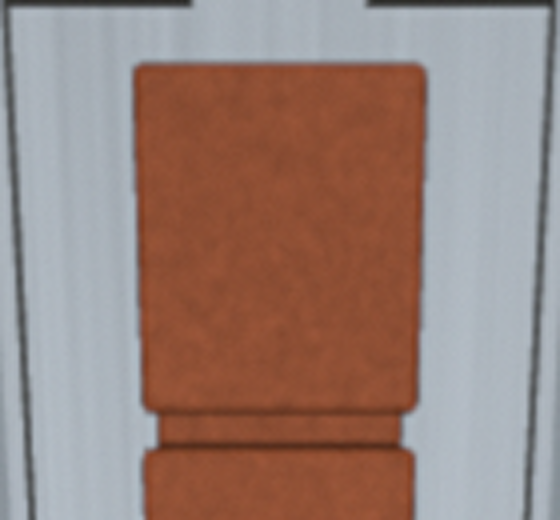

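{"api": "play_rows", "payload": {"rows": [[[0, -2, 0], 1, 8.5], [[0, -5, 0], 2, 8.5], [[0, -9, 0.2], 3, 8.5], [[0, -13, 0.4], 4, 8.5], [[0, -17, 0.6], 6, 8.5], [[0, -21, 0.9], 7, 8.5], [[0, -25, 1.2], 8.5, 8.5], [[0, -29, 1.5], 10, 8.5], [[0, -33, 1.7], 11, 8.5], [[0, -35.5, 1.7], 11.8, 8.5], [[0, -35.5, 1.7], 11.8, 8.5], [[0, -35.5, 1.7], 11.8, 8.5]]}}

```text
time: 19.82
ee_pos: [0.6329, -0.191, 0.2013]
tcp_rot: [162.3, 89.9, 155.4]
wrist_force: [-0.9, -0.2, -0.1]
opening: 0.0851
```

{"api": "play_rows", "payload": {"rows": [[[0, 0, 0], 0, 8.5], [[0, 0, 0], 0, 8.5]]}}

```text
time: 19.98
ee_pos: [0.633, -0.189, 0.2023]
tcp_rot: [141.3, 90.0, 134.5]
wrist_force: [-0.2, -0.2, 0.4]
opening: 0.0846
```

Run:
```python
from workcell import bot
from h import *
P,p,d,o=snap(bot,'w17')
print('cam',P[2])
im,b=blocks(P,p,.057,(.632,-.13),half=.08)
cv2.imwrite('pics/o17.png',im)
plan(o,[.632,-.130,.031],-7)
```

```text
t 19.98 ee [ 0.633  -0.189   0.2023] toolY [0.119 0.993 0.   ] jaw -6.81 tilt [-0.0003  0.0003] q [-16.6  20.4  25.1  94.7   0.   80.2] F [-0.2 -0.2  0.4] op 0.0846
cam [ 0.64184919 -0.11941403  0.34434542]
c mm [ 633.6 -129.7] axis 84.53 LxW [118.2  48.1] rect (array([119. ,  48.7]), 84.53) area 5777
shift cm [17.13  5.84 -0.8 ] turn 0.19 rows>= 5
```

View pics/w17.png

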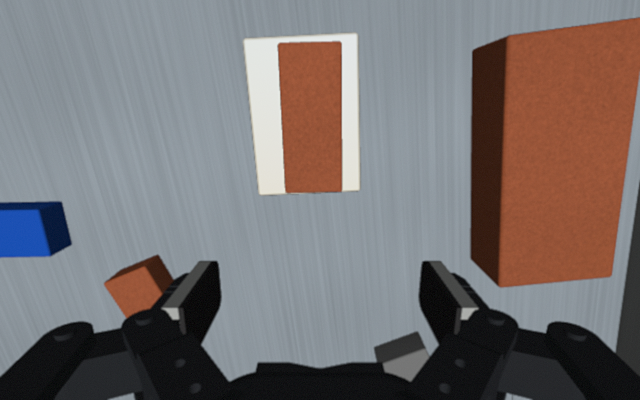

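View pics/o17.png

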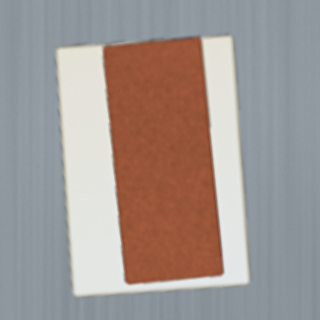

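Run:
```python
from workcell import bot
from h import *
o=st(bot)
plan(o,[.6336,-.1297,.031],-5.5)
```

```text
t 20.03 ee [ 0.633  -0.189   0.2025] toolY [0.119 0.993 0.   ] jaw -6.81 tilt [0.     0.0002] q [-16.6  20.4  25.1  94.7   0.   80.2] F [-0.2  0.2  1.1] op 0.0849
shift cm [17.15  5.89 -0.65] turn -1.31 rows>= 5
```

{"api": "play_rows", "payload": {"rows": [[[2, 3, -0.3], -0.7, 8.5], [[5, 5.9, -0.6], -1.3, 8.5], [[8.5, 5.9, -0.65], -1.3, 8.5], [[12, 5.9, -0.65], -1.3, 8.5], [[14.5, 5.9, -0.65], -1.3, 8.5], [[16, 5.9, -0.65], -1.3, 8.5], [[16.6, 5.9, -0.65], -1.3, 8.5], [[16.6, 5.9, -0.65], -1.3, 8.5], [[16.6, 5.9, -0.65], -1.3, 8.5]]}}

```text
time: 20.78
ee_pos: [0.6339, -0.1307, 0.0375]
tcp_rot: [-2.5, 89.9, -8.1]
wrist_force: [0.2, -0.9, 1.0]
opening: 0.0854
```

Run:
```python
from workcell import bot
from h import *
P,p,d,o=snap(bot,'w18')
plan(o,[.6336,-.1297,.031],-5.5)
```

```text
t 20.78 ee [ 0.6339 -0.1307  0.0375] toolY [ 0.097  0.995 -0.   ] jaw -5.58 tilt [ 0.0011 -0.0002] q [-11.7  18.7   4.6  75.9   0.   83.9] F [ 0.2 -0.9  1. ] op 0.0854
shift cm [ 0.65  0.1  -0.04] turn -0.08 rows>= 1
```

View pics/w18.png

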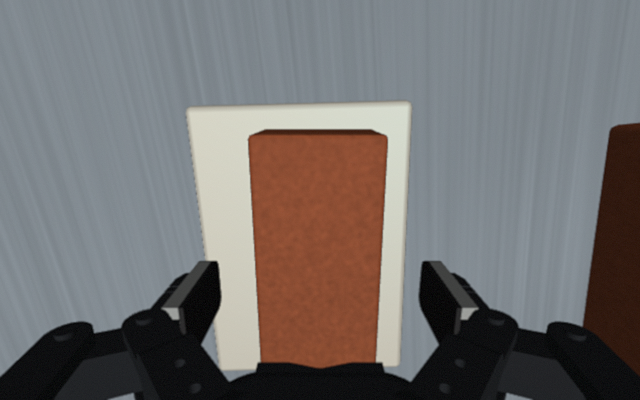

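{"api": "play_rows", "payload": {"rows": [[[0.6, 0.05, -0.05], 0, 8.5], [[0.6, 0.05, -0.05], 0, 7], [[0.6, 0.05, -0.05], 0, 6], [[0.6, 0.05, -0.05], 0, 4.5], [[0.6, 0.05, -0.05], 0, 4.5], [[0.6, 0.05, -0.05], 0, 4.5], [[0.6, 0.05, -0.05], 0, 4.5], [[0.6, 0.05, -0.05], 0, 4.5]]}}

```text
time: 21.5
ee_pos: [0.6333, -0.1308, 0.031]
tcp_rot: [-8.0, 90.0, -13.6]
wrist_force: [0.8, -0.1, 4.8]
opening: 0.0492
```

Run:
```python
from workcell import bot
from h import *
P,p,d,o=snap(bot,'w19')
g=cv2.cvtColor(p,cv2.COLOR_BGR2GRAY); print(g[122:145,305:335].mean(1).round(0))
plan(o,[.5803,.2247,.19],4.92)
```

```text
t 21.50 ee [ 0.6333 -0.1308  0.031 ] toolY [ 0.098  0.995 -0.   ] jaw -5.64 tilt [ 0.0008 -0.0002] q [-11.7  18.8   4.   75.2  -0.   84. ] F [ 0.8 -0.1  4.8] op 0.0492
[221. 220. 221. 220. 221. 222. 226. 204. 106.  36.  41.  44.  48.  61.
  80.  93.  96.  97.  98. 100. 100. 100.  99.]
shift cm [-15.9   34.86  -8.77] turn -10.56 rows>= 10
```

View pics/w19.png

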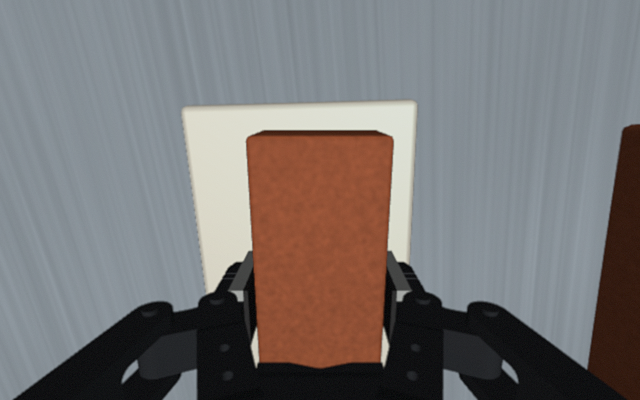

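{"api": "play_rows", "payload": {"rows": [[[-0.5, 0, 0], 0, 4.5], [[-1.5, 0, 0], 0, 4.5], [[-3.5, 0, 0], 0, 4.5], [[-6.5, 0.5, 0], 0, 4.5], [[-9.5, 2, -0.5], -1, 4.5], [[-12, 4.5, -1.2], -2, 4.5], [[-14, 7.5, -2], -3, 4.5], [[-15, 10.5, -2.7], -4, 4.5], [[-15, 13.5, -3.4], -5, 4.5], [[-15, 16.5, -4.2], -6, 4.5], [[-15, 19.5, -5], -7, 4.5], [[-15, 22.5, -5.7], -8, 4.5]]}}

```text
time: 22.55
ee_pos: [0.5976, 0.1001, 0.1807]
tcp_rot: [-170.6, 90.0, -168.2]
wrist_force: [1.1, 0.8, -4.2]
opening: 0.0493
```

Run:
```python
from workcell import bot
from h import *
o=st(bot)
plan(o,[.5804,.2236,.13],4.92)
```

```text
t 22.55 ee [0.5976 0.1001 0.1807] toolY [-0.042  0.999 -0.   ] jaw 2.41 tilt [-0.0006 -0.0001] q [ 9.5 12.  12.4 90.4 -0.  97.1] F [ 1.1  0.8 -4.2] op 0.0493
shift cm [ 5.07 12.41 -1.2 ] turn -2.51 rows>= 4
```

{"api": "play_rows", "payload": {"rows": [[[0, 2.5, -0.3], -1, 4.5], [[0, 5, -0.6], -2, 4.5], [[0.5, 7.5, -0.9], -2.5, 4.5], [[1.5, 10, -1.1], -2.5, 4.5], [[3, 11.5, -1.2], -2.5, 4.5], [[4.5, 12, -1.2], -2.5, 4.5], [[5.5, 12, -1.2], -2.5, 4.5], [[5.5, 12, -1.2], -2.5, 4.5], [[5.5, 12, -1.2], -2.5, 4.5]]}}

```text
time: 23.3
ee_pos: [0.5811, 0.2175, 0.1253]
tcp_rot: [-157.4, 89.9, -152.5]
wrist_force: [0.2, -0.3, -2.7]
opening: 0.0493
```

Run:
```python
from workcell import bot
from h import *
o=st(bot)
plan(o,[.5804,.2236,.097],4.92)
```

```text
t 23.30 ee [0.5811 0.2175 0.1253] toolY [-0.084  0.996 -0.001] jaw 4.85 tilt [-0.0012 -0.0006] q [ 20.5  13.9   8.5  84.6  -0.  105.7] F [ 0.2 -0.3 -2.7] op 0.0493
shift cm [ 2.83  0.61 -0.02] turn -0.07 rows>= 1
```

Stop about 3 mm above the course and look.

{"api": "play_rows", "payload": {"rows": [[[0.3, 0.3, 0], 0, 4.5], [[0.9, 0.6, 0], -0.05, 4.5], [[1.6, 0.6, 0], -0.05, 4.5], [[2.1, 0.6, 0], -0.05, 4.5], [[2.4, 0.6, 0], -0.05, 4.5], [[2.5, 0.6, 0], -0.05, 4.5], [[2.5, 0.6, 0], -0.05, 4.5], [[2.5, 0.6, 0], -0.05, 4.5]]}}

```text
time: 23.97
ee_pos: [0.581, 0.2241, 0.1005]
tcp_rot: [14.3, 90.0, 19.2]
wrist_force: [0.5, 0.2, -4.6]
opening: 0.0491
```

Run:
```python
from workcell import bot
from h import *
P,p,d,o=snap(bot,'w20')
plan(o,[.5804,.2236,.097],4.92)
cv2.imwrite('pics/w20z.png',cv2.resize(p[90:190,220:420],None,fx=4,fy=4,interpolation=cv2.INTER_CUBIC))
```

```text
t 23.97 ee [0.581  0.2241 0.1005] toolY [-0.086  0.996  0.   ] jaw 4.91 tilt [0.0001 0.0001] q [ 21.1  14.3   6.2  81.9  -0.  106.2] F [ 0.5  0.2 -4.6] op 0.0491
shift cm [ 0.35 -0.04 -0.06] turn -0.01 rows>= 1
```

View pics/w20z.png

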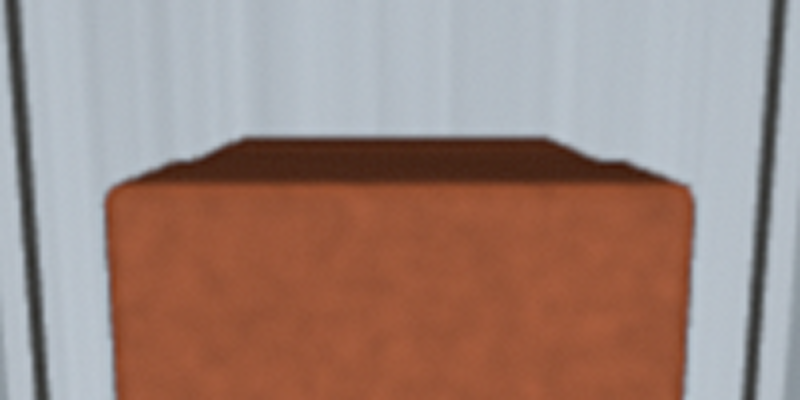

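{"api": "play_rows", "payload": {"rows": [[[0.06, -0.02, -0.03], 0, 4.5], [[0.12, -0.04, -0.05], 0, 4.5], [[0.18, -0.04, -0.05], 0, 4.5], [[0.24, -0.04, -0.05], 0, 4.5], [[0.28, -0.04, -0.05], 0, 4.5], [[0.28, -0.04, -0.05], 0, 4.5]]}}

```text
time: 24.52
ee_pos: [0.5804, 0.2237, 0.0975]
tcp_rot: [-162.2, 90.0, -157.3]
wrist_force: [0.0, -0.3, -4.3]
opening: 0.0491
```

Run:
```python
from workcell import bot
from h import *
P,p,d,o=snap(bot,'w21')
plan(o,[.5804,.2236,.097],4.92)
cv2.imwrite('pics/w21z.png',cv2.resize(p[90:190,220:420],None,fx=4,fy=4,interpolation=cv2.INTER_CUBIC))
```

```text
t 24.52 ee [0.5804 0.2237 0.0975] toolY [-0.086  0.996 -0.   ] jaw 4.92 tilt [-0.0002 -0.0001] q [ 21.1  14.3   5.8  81.6  -0.  106.2] F [ 0.  -0.3 -4.3] op 0.0491
shift cm [ 0.05 -0.01 -0.  ] turn -0.0 rows>= 1
```

View pics/w21z.png

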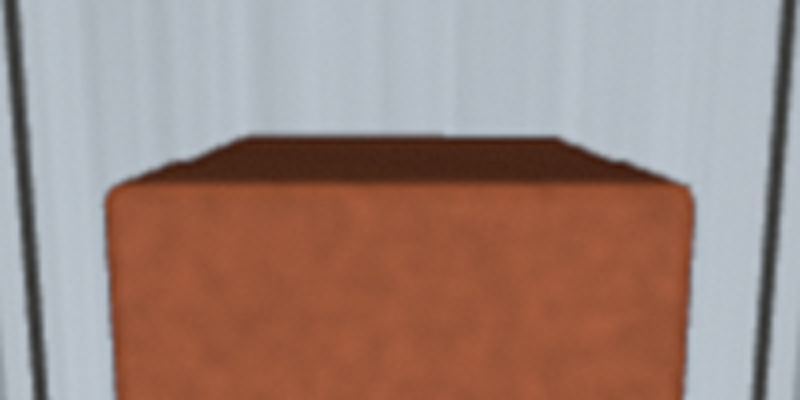

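{"api": "play_rows", "payload": {"rows": [[[0.04, 0, 0.01], 0, 4.5], [[0.06, 0, 0.01], 0, 4.5], [[0.06, 0, 0.01], 0, 4.5]]}}

```text
time: 24.82
ee_pos: [0.5806, 0.2237, 0.097]
tcp_rot: [16.3, 90.0, 21.2]
wrist_force: [-0.4, -0.4, -4.3]
opening: 0.0492
```

Not yet in contact; go on in fine steps.

{"api": "play_rows", "payload": {"rows": [[[0.02, 0, 0], 0, 4.5], [[0.04, 0, 0], 0, 4.5], [[0.04, 0, 0], 0, 4.5]]}}

```text
time: 25.07
ee_pos: [0.5806, 0.2237, 0.097]
tcp_rot: [15.8, 90.0, 20.7]
wrist_force: [-1.5, -0.2, -0.9]
opening: 0.049
```

{"api": "play_rows", "payload": {"rows": [[[0.02, 0, 0], 0, 4.5], [[0.03, 0, 0], 0, 4.5], [[0.03, 0, 0], 0, 4.5]]}}

```text
time: 25.32
ee_pos: [0.5806, 0.2238, 0.097]
tcp_rot: [18.3, 90.0, 23.2]
wrist_force: [-2.4, -1.6, 5.4]
opening: 0.0495
```

{"api": "play_rows", "payload": {"rows": [[[-0.02, 0, 0], 0, 4.5], [[-0.02, 0, 0], 0, 4.9], [[-0.02, 0, 0], 0, 5.2], [[-0.02, 0, 0], 0, 6], [[-0.02, 0, 0], 0, 7], [[-0.02, 0, 0], 0, 8], [[-0.5, 0, 0], 0, 8.5], [[-2, 0, 0], 0, 8.5], [[-4, 0, 0], 0, 8.5], [[-7, 0, 0], 0, 8.5], [[-10, -3, 0], 0, 8.5], [[-12, -6, 0], 0, 8.5]]}}

```text
time: 26.32
ee_pos: [0.5858, 0.1645, 0.2192]
tcp_rot: [13.0, 89.9, 18.1]
wrist_force: [0.4, -0.3, 0.9]
opening: 0.0852
```

{"api": "play_rows", "payload": {"rows": [[[0, -2, 0], 0, 8.5], [[0, -2, 0], 0, 8.5], [[0, -2, 0], 0, 8.5], [[0, -2, 0], 0, 8.5]]}}

```text
time: 26.65
ee_pos: [0.5873, 0.1443, 0.2159]
tcp_rot: [163.4, 90.0, 168.3]
wrist_force: [0.3, 0.8, -0.4]
opening: 0.085
```

Run:
```python
from workcell import bot
from h import *
P,p,d,o=snap(bot,'w22')
print('cam',P[2])
im,b=blocks(P,p,.123,(.5803,.2247),half=.12)
c=np.array([.5857,.1619]);u=np.array([-.0858,.9963]);v=np.array([.9963,.0858])
for cc,a,L in b: print(1000*((cc-c)@u),1000*((cc-c)@v))
s,ds=bot.camera('scene'); cv2.imwrite('pics/s22.png',cv2.resize(s[140:320,180:480],None,fx=2.6,fy=2.6,interpolation=cv2.INTER_CUBIC))
g=cv2.cvtColor(p,cv2.COLOR_BGR2GRAY)
```

```text
t 26.65 ee [0.5873 0.1443 0.2159] toolY [-0.086  0.996  0.   ] jaw 4.91 tilt [-0.0006  0.0001] q [13.8 12.4 16.7 94.3  0.  98.9] F [ 0.3  0.8 -0.4] op 0.0850
cam [0.58172508 0.21413511 0.35798389]
c mm [583.4 194.2] axis -85.08 LxW [172.4  48.2] rect (array([174.7,  49.1]), -84.92) area 8047
32.37409333825222 0.47426950837249204
```

View pics/w22.png

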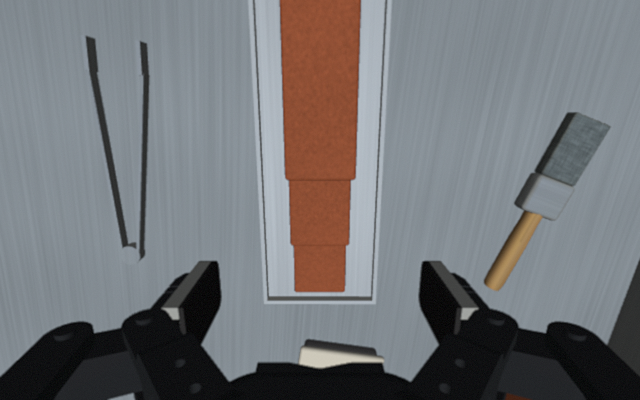

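View pics/s22.png

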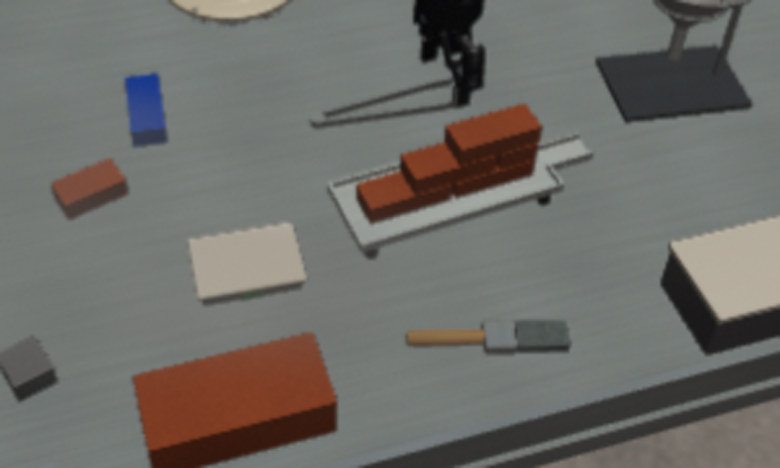

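{"api": "play_rows", "payload": {"rows": [[[-0.5, 2, 0], 0, 8.5], [[-1.5, 5, 0], 0, 8.5], [[-2, 8, 0], 0, 8.5], [[-2, 9, 0], 0, 8.5], [[-2, 9, 0], 0, 8.5], [[-2, 9, 0], 0, 8.5], [[-2, 9, 0], 0, 8.5]]}}

```text
time: 27.33
ee_pos: [0.5795, 0.2333, 0.2357]
tcp_rot: [-148.7, 89.9, -143.8]
wrist_force: [0.1, 0.3, 0.3]
opening: 0.0849
```

Run:
```python
from workcell import bot
from h import *
P,p,d,o=snap(bot,'w23')
print('cam',P[2])
c=np.array([.5857,.1619]);u=np.array([-.0858,.9963]);v=np.array([.9963,.0858])
im,b=blocks(P,p,.124,(.5803,.2247),half=.12)
cv2.imwrite('pics/w23z.png',cv2.resize(p[100:300,230:410],None,fx=3,fy=3,interpolation=cv2.INTER_CUBIC))
def pred(x,y,z): 
    X=np.r_[c+x*v+y*u,z]; return project(P,[X])[0].round(1)
for z in(.034,.062,.064,.092,.096,.124): print(z,pred(-.025,.123,z),pred(.025,.123,z))
print('near end',pred(-.025,.003,.124),pred(.025,.003,.124))
```

```text
t 27.33 ee [0.5795 0.2333 0.2357] toolY [-0.086  0.996 -0.001] jaw 4.94 tilt [-0.0009 -0.0007] q [ 21.9  15.9  23.1  97.3  -0.  107. ] F [0.1 0.3 0.3] op 0.0849
cam [0.57395892 0.30326609 0.37770034]
c mm [583.  199.7] axis -85.07 LxW [183.4  47.8] rect (array([186. ,  48.8]), -85.07) area 8482
0.034 [294.3 126.9] [344.7 127. ]
0.062 [292.1 128.7] [346.9 128.7]
0.064 [291.9 128.8] [347.  128.9]
0.092 [289.2 130.9] [349.6 131. ]
0.096 [288.8 131.2] [350.  131.3]
0.124 [285.4 133.8] [353.3 133.9]
near end [289.2 280.2] [349.1 280.3]
```

View pics/w23z.png

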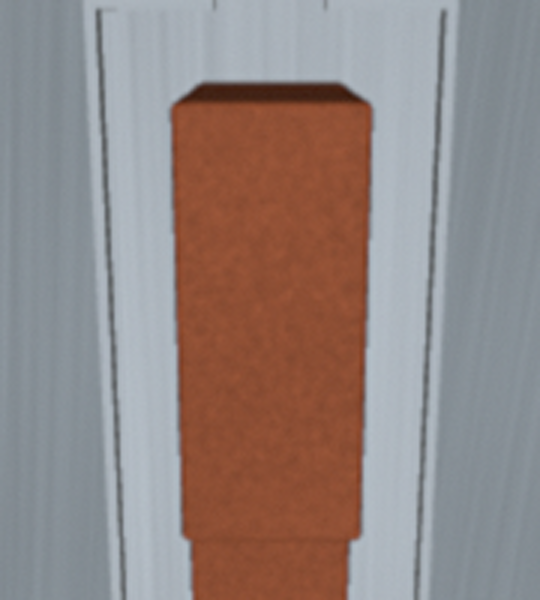

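View pics/w23.png

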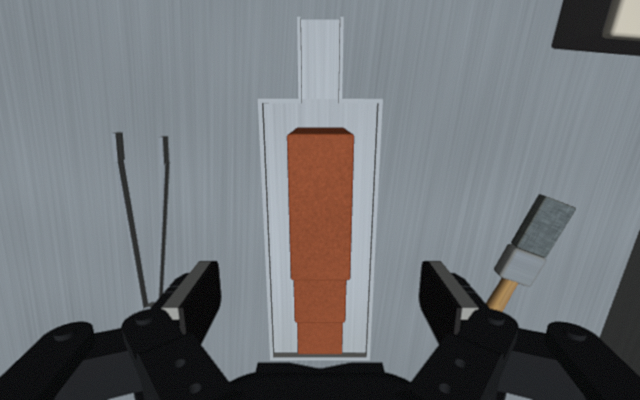

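Run:
```python
from workcell import bot
print(bot.get_obs()['time']); print(bot.job_done())
```

```text
27.3833
the job is handed in; nothing more can be done
None
```

I laid all three pieces in the order asked and handed the job in at about 27.4 s, with the gripper open and clear above the stack.

| Piece | Where it went | Last check (tray y along the panel) |
|---|---|---|
| `full_a` | second course, over the joint | ends at about -60 and +60 mm, so centred on the joint |
| `half` | second course, beside it | outer end at about 122.7 mm (target 123); open joint about 6–6.7 mm |
| `full_b` | third course, above the spout-end paver | both end edges within about 1 pixel (roughly 0.5–1 mm) of where they should appear |

- **Faces:** the sides read flush with the first course to within about 0.5 mm.
- **Setting down:** I lowered each piece in fine steps to light contact before letting go. The largest upward force I read at any set-down was 5.4 N, on the third course.
- **Everything else:** in the last scene picture the blue and grey look-alikes, the three-quarter paver, the tongs and the other things in view were where they had been.
- **Disagreements:** none of the checks failed. The wrist camera read lengths about 1% short and the top camera read x about 2 mm low. I compensated for both and took the final positions from the wrist camera.

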